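# Feed a sample cell onto the sensor port

### The job

Put the sample cell upright in the nest of the feed carriage and let go of it, then grip the feed knob and wind the carriage forward with it (do not shove the carriage) until the cell is held against the sensor head's sprung seal with about 9 N, and let go of the knob. Wind gently: the cell must never be pressed on the seal with more than 20 N, and the seal's place is not known exactly, so feel for it. Leave the two bottles and the beaker where they stand.

Things in the scene. Friction and masses are not known exactly. Their poses are not given: they have to be found in the camera images.
- stage: The fixed feed stage standing on the bench: grey base plate 300 x 110 x 12 mm with two rails. Origin at the centre of its underside; its x axis is the feed direction (away from the robot), z up. It stands at any yaw up to 0.4 rad either way.
- carriage (a joint): Travel of the aluminium carriage along the stage's +x axis, in m: 0 at the start (fully back), end stop at 0.045. The knob drives it by a rack: 12 mm of travel per radian, clockwise seen from above is forward. It stays where it is left. When winding steadily: knob torque / 0.012 m + any forward push on the knob = friction of about 22 N + the force on the seal (so 0.26 N m winds it freely).
- knob: The round black feed knob, upright on the carriage 100 mm behind the nest (stage -x), and moving with the carriage. Origin on its axis at the carriage's top face (34 mm above the bench), z up. The fluted grip, 42 mm in diameter, spans 14 to 40 mm above the origin; below it is an 18 mm stem. It turns clockwise as the carriage advances (3.75 rad in all).
- knob_grip (a point): Point on the knob's axis half-way up its fluted grip, 27 mm above knob's origin.
- nest (a point): Centre of the nest's floor on the carriage, 34 mm above the bench, axes as the stage's. The nest is a pocket 45 mm (x) by 37 mm (y) inside: rear wall (-x) 34 mm high, side walls 14 mm high and 6 mm thick, front lip 4 mm high. The cell has 2.5 mm of play on every side; pressed on the seal, it slides back onto the rear wall.
- cell_mid (a point): Centre of the loose sample cell, a grey upright block with small windows and a steel top, 40 mm (own x) x 32 mm (own y) x 70 mm high, about 0.16 kg. The point is half-way up (35 mm above its underside), z up. Stands on the bench beside the stage. It goes into the nest with its 40 mm side along the stage's x, either way round.
- head: The fixed white sensor head at the stage's far end (+x), a block 60 (x) x 90 x 85 mm high. Origin at the centre of its underside, 12 mm above the bench and 117 mm along +x from the stage's origin.
- port (a point): Centre of the port on the head's face that looks at the nest (-x), 54 mm above the bench, 20 mm above the nest's floor. A steel sleeve 26 mm in diameter, tipped with a 19 mm black rubber seal, stands out of it, differently each time: the seal's tip is 12 to 24 mm from this point, 18 to 30 mm ahead of a cell centred in the nest. The seal is sprung: 6 N per mm pressed in, at most 4.5 mm.
- bottle_a: Bystander: plain white round bottle, 48 mm diameter, 85 mm high; origin at its underside's centre.
- bottle_b: Bystander: amber round jar with a white cap, 52 mm diameter, 80 mm high; origin at its underside's centre.
- beaker: Bystander: white open beaker, 60 mm diameter, 75 mm high; origin at its underside's centre.
Things that resemble listed ones, but are neither listed nor needed, are in the scene too. What is meant by the part that bears cell_mid is not yellow, and is the smaller of those in its own colour.

How it is judged:
On the way, in this order (a step that is already met when the one before it is completed fails the run):
1. the cell stands in the nest, let go, before the carriage is wound forward (x of cell_mid in the frame of nest between -0.005 and 0.005 m and y of cell_mid in the frame of nest between -0.005 and 0.005 m and z of cell_mid in the frame of nest below 0.038 m and angle between cell_mid's own z axis and vertical below 0.08 rad and contact force between the fingers and cell below 0.3 N and value of joint carriage below 0.006 m), for 0.2 s.
2. the carriage is wound forward 12 mm or more with the fingers around the knob (value of joint carriage above 0.012 m and contact force between the fingers and knob above 2 N and horizontal distance between the grasp point and knob_grip below 0.018 m), for 0.1 s.
At the end, for the whole second after the job is handed in: The cell stands in the nest (its centre within 5 mm of the nest's centre along and across, on the floor within 3 mm, within 0.08 rad of upright), pressed on the seal of the sensor head with 4.5 to 14 N, and the carriage is at rest (contact force between cell and head between 4.5 and 14 N and x of cell_mid in the frame of nest between -0.005 and 0.005 m and y of cell_mid in the frame of nest between -0.005 and 0.005 m and z of cell_mid in the frame of nest below 0.038 m and angle between cell_mid's own z axis and vertical below 0.08 rad and velocity of joint carriage between -0.002 and 0.002 m/s); the robot touches nothing.
It fails at once if the cell is pressed on the sensor head with more than 20 N (contact force between cell and head above 20 N).
It fails at once if a bottle or the beaker is moved more than 20 mm (distance of any of bottle_a, bottle_b, beaker from where it was at the start of the episode above 0.02 m).
It fails at once if the carriage is shoved forward by anything but the grip on its knob (value of joint carriage above 0.003 m and velocity of joint carriage above 0.004 m/s and horizontal distance between the grasp point and knob_grip above 0.018 m).
It also fails if it takes over 70 s, if anything falls off the work surface, if the arm or the gripper's body presses on something with over 40 N, if the wrist force passes 120 N, or if a joint passes its speed limit or range.

### The arm

A 6-joint arm with a two-finger parallel gripper is mounted at the origin on the work surface. World frame = base frame: x ahead of the robot, y to its left, z up, the work surface at z = 0. Lengths are in m, angles in rad, forces in N, time in s.
With the tool pointing down it reaches from about 0.25 to 0.725 m from the base axis. Payload 9.7 kg.
Tool frame: the origin (TCP) lies at the very end of the fingers, on their centre line; the grasp point (between the pads) lies arm.pinch_z behind it (arm.pinch_z is the distance from the TCP to the grasp point, in m); z points along the fingers, y is the direction in which the jaws open and shut (so a half turn about z gives the same grasp; the last joint's range is limited). The gripper opens to 85 mm and grips with 20 to 120 N. Pads are 22 mm wide; open, the fingers measure 114 mm over their backs; the gripper's body (76 mm by 85 mm) begins 54 mm behind the grasp point. The pads swing forward as they close: fully open they stand 13 mm farther back than shut.
Start: joints at [-1.347, 0.087, 0.176, 1.66, 0, 1.571], TCP at [0.122, -0.536, 0.197] pointing down, gripper open.
Joint ranges: [-3.13, 3.13], [-0.85, 1.81], [-1.15, 1.24], [-2.2, 2.28], [-1.44, 1.52], [-3.14, 3.14]. Speed limits (rad/s): [2.22, 2.22, 2.57, 3.14, 3.14, 3.14].

### API

Orientations are given as a unit quaternion [w, x, y, z].
In Python, from rig import arm, get_image gives the robot as it stands.
- The arm moves only by the tool carry_out, never from a script. Its arguments are lists of equal length, an entry for each row: "linear": the shift along the tool's x, y, z in m, a list of three; "turn": the turn about the tool's z in degrees. A call has 1 to 8 rows; each row shifts and turns the commanded pose from where the row before left it, along the tool's axes as they then stand; what a row does not reach is not made up. A row lasts 1/8 s, in which the tool goes at most 62.5 mm and 10.7 degrees, less where a joint would pass 70% of its speed; a pose out of reach is approached as far as the arm can. A call is refused whole if a number of a shift passes 0.0625 or a number of a turn 10.7, either way. A call with a gripper value outside its range is refused whole. "claw" is the opening, from 0 (shut) to 1 (fully open), set as the call begins (left out, the last holds). The fingers move at their own pace and stop on an object; "squeeze" is the grip in N (left out, the last holds). Time passes only in rows, so rows that do not move let the fingers close. It gives the time, the measured TCP pose, the force and the opening at its end, in the units of the state.
- arm.get_state(): the state, without advancing time (a new reading comes with each control period).
- get_image(name): name is "side" or "top" or "wrist"; returns a dict with "image" (480x640x3 uint8, blue, green, red), "fovy" (degrees; the focal length in pixels is half the picture's height over the tangent of half this angle, whatever the lens; pixels are square), "cx", "cy" (the principal point, pixels), "xyz" and "orientation" of the camera in the world; the wrist camera has in their place "hand_eye" (4x4, takes a point from camera to tool coordinates, whose origin is the TCP and whose axes are the flange's). Camera axes: x right, y down, z forward; pixel columns grow to the right and rows downward; lengths in m; the calibration is good to about 2 mm. The wrist camera is an equidistant fisheye: a pixel r from the principal point sees the ray r / f radians off the axis. A picture is of the moment at which its call begins: read the wrist's pose just before it. There is no depth.
- arm.job_done(): hands the job in, once; it reports no verdict.
The state is a dict: "time_s": time; "qpos": joint angles; "joint_velocities": joint speeds; "tau": joint torques, N m; "ee_pos": TCP position; "ee_rot": TCP orientation; "wrist_force": force on the tool from outside, world axes, zero at the start; "moment": the same for the moment, N m; "gripper_width": opening from 0.0 (shut) to 1.0 (fully open).
Only numpy, scipy, OpenCV 4.12 (cv2) and the standard library are available. Lean on these libraries where they do the work, as an engineer would, in place of code of your own. Each camera call takes 0.05 s, during which the arm holds its last target. There are 200 camera calls.

## Working session

There is one attempt and no reset: what is moved stays moved. The work goes in short steps, Python scripts to look and compute and a tool call to move; the robot and the scene stay as the last step left them, time stands still between calls to the robot, and variables do not carry over. Pictures are saved under pics/ and viewed, about 8 in all and at most 12, crops included, and the job is handed in when it is done.

Besides the shell and the picture viewer there is one more tool, called after "Call:" by a JSON object that holds its "fn" and its "kwargs". carry_out: Moves the arm, as the interface text tells. Its arguments: {"type":"object","properties":{"linear":{"type":"array","items":{"type":"array","items":{"type":"number"}}},"turn":{"type":"array","items":{"type":"number"}},"claw":{"type":"number"},"squeeze":{"type":"number"}},"required":["linear","turn"]}

```bash
ls; mkdir -p pics; python3 - <<'E'
from rig import arm, get_image
import cv2
print(arm.get_state(), arm.pinch_z)
for n in ("top","side"):
    d=get_image(n); cv2.imwrite(f"pics/{n}0.png",d.pop("image")); print(n,d)
E
```

```text
pics
{'time_s': 0.0, 'qpos': array([-1.34701364e+00,  8.74822140e-02,  1.75128725e-01,  1.65976156e+00,
       -3.60347061e-06,  1.57082814e+00]), 'joint_velocities': array([ 0.00024955,  0.00092833, -0.00101794,  0.00024748,  0.00072718,
       -0.00166889]), 'tau': array([-7.01166337e-04, -5.20381951e+01,  4.64807332e+01,  1.60943315e-02,
        6.80765243e-05,  4.08468054e-05]), 'ee_pos': array([ 0.12199728, -0.53603396,  0.19616813]), 'ee_rot': array([-6.55036162e-04,  9.93748251e-01,  1.11642189e-01, -7.54239101e-05]), 'wrist_force': array([ 0.35487982, -1.33927199, -0.08349674]), 'moment': array([ 0.01710414, -0.00897278,  0.02143781]), 'gripper_width': 0.9981884006699453} 0.0187
top {'fovy': 57.8396670992427, 'cx': 315.0851451424574, 'cy': 239.76594709880305, 'xyz': array([0.4758928 , 0.0604864 , 1.00738972]), 'orientation': array([-0.00954811,  0.7104134 , -0.70290823,  0.03378837])}
side {'fovy': 47.03295942615786, 'cx': 322.8981387161702, 'cy': 234.51575672741677, 'xyz': array([ 0.21371898, -0.5173897 ,  0.84908753]), 'orientation': array([-0.33257013,  0.90771834, -0.23850451,  0.09252098])}
```

View pics/top0.png

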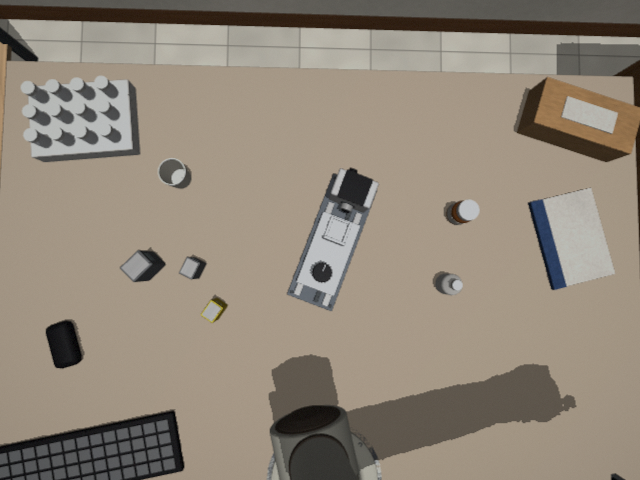

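View pics/side0.png

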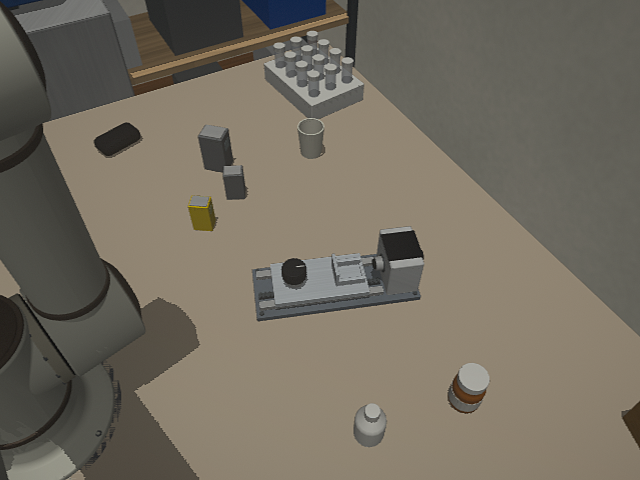

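The top view shows the stage at about (333,240) with the knob at (322,271) and nest at (337,230). The small grey cell is at (191,268), next to a larger grey block and a yellow one, neither of which is wanted. Next I'll enlarge the crops.

```bash
cat > h.py <<'E'
import numpy as np, cv2
from scipy.spatial.transform import Rotation as R
def Rq(q): return R.from_quat(np.roll(q,-1))
def ray(d,u,v):
    f=240/np.tan(np.radians(d["fovy"])/2)
    return Rq(d["orientation"]).apply([(u-d["cx"])/f,(v-d["cy"])/f,1])
def at_z(d,u,v,z):
    r=ray(d,u,v); return d["xyz"]+r*(z-d["xyz"][2])/r[2]
TOP=dict(fovy=57.8396670992427,cx=315.0851451424574,cy=239.76594709880305,xyz=np.array([0.4758928,0.0604864,1.00738972]),orientation=[-0.00954811,0.7104134,-0.70290823,0.03378837])
SIDE=dict(fovy=47.03295942615786,cx=322.8981387161702,cy=234.51575672741677,xyz=np.array([0.21371898,-0.5173897,0.84908753]),orientation=[-0.33257013,0.90771834,-0.23850451,0.09252098])
def proj(d,p):
    f=240/np.tan(np.radians(d["fovy"])/2)
    c=Rq(d["orientation"]).inv().apply(np.asarray(p)-d["xyz"]); return c[...,:2]/c[...,2:]*f+[d["cx"],d["cy"]]
E
python3 - <<'E'
import cv2,numpy as np
from h import *
a=cv2.imread("pics/top0.png")
A=cv2.resize(a[160:312,282:382],None,fx=4,fy=4,interpolation=cv2.INTER_CUBIC)
B=cv2.resize(a[245:295,165:215],None,fx=8,fy=8,interpolation=cv2.INTER_CUBIC)
o=np.zeros((608,800,3),np.uint8); o[:,:400]=A; o[:400,400:]=B
cv2.imwrite("pics/crop.png",o[:600])
for n,u,v,z in [("knob",322,271,.074),("nest",337,230,.034),("cell",191,267,.07)]: print(n,at_z(TOP,u,v,z))
E
```

```text
knob [0.46640445 0.01324712 0.074     ]
nest [ 0.55845942 -0.02182315  0.034     ]
cell [0.47230432 0.29296643 0.07      ]
```

View pics/crop.png

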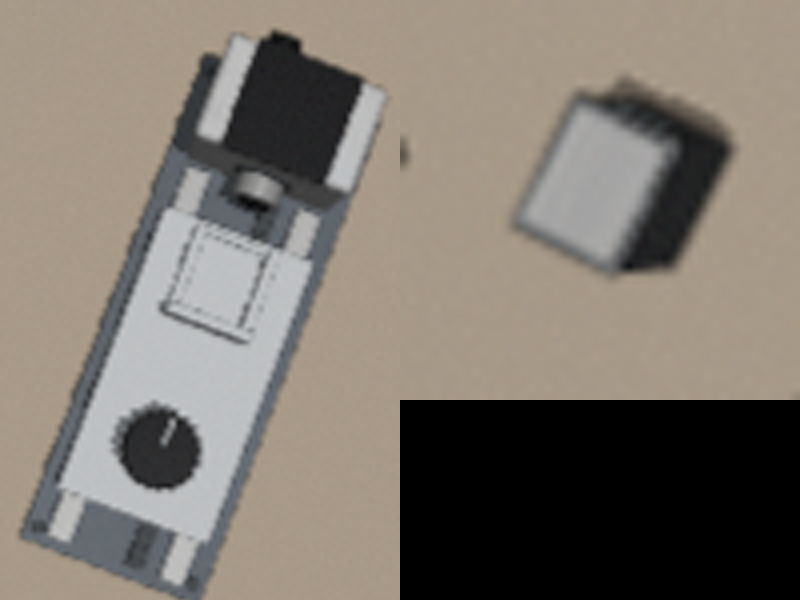

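```bash
python3 - <<'E'
from h import *
P=lambda x,y,z:at_z(TOP,282+x/4-.375,160+y/4-.375,z)
C=[at_z(TOP,165+x/8-.44,245+y/8-.44,.07)[:2] for x,y in [(182,95),(280,145),(212,275),(115,225)]]
C=np.array(C);print("cell",C,C.mean(0),[np.linalg.norm(C[i]-C[(i+1)%4]) for i in range(4)])
print("long yaw",np.arctan2(*(C[0]-C[3])[::-1]),np.arctan2(*(C[1]-C[2])[::-1]))
e=P(20,538,.012);f=P(200,602,.012);g=P(205,52,.012)
print("plate yaw",np.arctan2(*(g-e)[1::-1]),np.linalg.norm(g-e),np.linalg.norm(f-e))
yw=np.arctan2(*(g-e)[1::-1]); ax=np.array([np.cos(yw),np.sin(yw)]);
print("stage centre",(g+f)[:2]/2)
k=P(159,447,.074); print("knob",k)
# carriage plate corners z=.034
cs=[P(x,y,.034) for x,y in [(168,207),(312,262),(208,545),(57,490)]];
for i in range(4): print(cs[i],np.linalg.norm(cs[i]-cs[(i+1)%4]))
print("car yaw",np.arctan2(*(cs[0]-cs[3])[1::-1]),np.arctan2(*(cs[1]-cs[2])[1::-1]))
E
```

```text
cell [[0.49475221 0.30138204]
 [0.48167617 0.27509281]
 [0.44693476 0.29215831]
 [0.45997829 0.3181055 ]] [0.47083536 0.29668466] [np.float64(0.02936164958331656), np.float64(0.03870654211988959), np.float64(0.0290411799364863), np.float64(0.038586263142854696)]
long yaw -0.4482670171549062 -0.45659491253665213
plate yaw -0.35231047774817964 0.29972039402358636 0.10875418971704408
stage centre [ 0.53548952 -0.01290793]
knob [0.4655896  0.01458265 0.074     ]
[0.60025274 0.00870409 0.034     ] 0.08705347397385281
[ 0.57014605 -0.07297758  0.034     ] 0.1694325482848753
[ 0.41085898 -0.01522797  0.034     ] 0.08966845876781843
[0.44072118 0.06932191 0.034     ] 0.17066000916853413
car yaw -0.3631241413251866 -0.34781162729149406
```

```bash
cat >> h.py <<'E'
def plan(p1,yaw1,n,cur=None):
    """rows from current pose to p1 with tool-x yaw1 (tool down); cur=(p,yaw)"""
    from rig import arm
    s=arm.get_state(); p=np.array(s["ee_pos"]); x=Rq(s["ee_rot"]).apply([1,0,0]); y=np.arctan2(x[1],x[0])
    if cur: p,y=np.array(cur[0]),cur[1]
    d=(yaw1-y); d=(d+np.pi)%(2*np.pi)-np.pi
    print("at",p.round(4),"yaw",round(y,4),"zdir",Rq(s["ee_rot"]).apply([0,0,1]).round(4),"q",np.round(s["qpos"],3),"turn/row",round(np.degrees(-d/n),2))
    st=(np.array(p1)-p)/n; L=[]
    for i in range(n):
        a=y+d*i/n; X=[np.cos(a),np.sin(a),0]; Y=[np.sin(a),-np.cos(a),0]
        L.append([round(float(v),4) for v in (st@X,st@Y,-st[2])])
    for i in range(0,n,8): print(L[i:i+8])
E
python3 -c "
from h import *
plan([.471,.297,.2],-0.452+np.pi,16)"
```

```text
at [ 0.122  -0.536   0.1963] yaw 0.2238 zdir [-3.0e-04  1.2e-03 -1.0e+00] q [-1.347  0.087  0.175  1.66  -0.     1.571] turn/row -8.83
[[0.0328, -0.0459, -0.0002], [0.0395, -0.0403, -0.0002], [0.0452, -0.0338, -0.0002], [0.0499, -0.0265, -0.0002], [0.0533, -0.0185, -0.0002], [0.0555, -0.0101, -0.0002], [0.0564, -0.0014, -0.0002], [0.056, 0.0072, -0.0002]]
[[0.0542, 0.0157, -0.0002], [0.0512, 0.0239, -0.0002], [0.0469, 0.0314, -0.0002], [0.0415, 0.0383, -0.0002], [0.0351, 0.0442, -0.0002], [0.0279, 0.0491, -0.0002], [0.0201, 0.0528, -0.0002], [0.0117, 0.0552, -0.0002]]
```

Call:
{"fn": "carry_out", "kwargs": {"linear": [[0.033,-0.046,0],[0.0395,-0.04,0],[0.045,-0.034,0],[0.05,-0.0265,0],[0.053,-0.0185,0],[0.0555,-0.01,0],[0.0565,-0.0015,0],[0.056,0.007,0]], "turn": [-8.8,-8.8,-8.8,-8.8,-8.8,-8.8,-8.8,-8.8], "claw": 1}}

```text
time_s: 1.1
ee_pos: [0.2972, -0.1186, 0.1968]
ee_rot: [0.0, 0.746, 0.666, 0.0]
wrist_force: [0.7, -0.4, 0.1]
gripper_width: 0.996
```

Call:
{"fn": "carry_out", "kwargs": {"linear": [[0.054,0.0155,0],[0.051,0.024,0],[0.047,0.0315,0],[0.0415,0.038,0],[0.035,0.044,0],[0.028,0.049,0],[0.02,0.053,0],[0.0115,0.055,0]], "turn": [-8.8,-8.8,-8.8,-8.8,-8.8,-8.8,-8.8,-8.8]}}

```text
time_s: 2.1
ee_pos: [0.4741, 0.2964, 0.1965]
ee_rot: [-0.0, 0.226, 0.974, -0.0]
wrist_force: [0.6, -0.5, 1.7]
gripper_width: 1.0
```

```bash
python3 - <<'E'
from h import *
from rig import arm,get_image
plan([.471,.297,.2],-0.452+np.pi,8)
s=arm.get_state()
d=get_image("wrist"); im=d.pop("image"); print(d); cv2.imwrite("pics/w1.png",im); np.savez("w1.npz",p=s["ee_pos"],q=s["ee_rot"],T=d["hand_eye"],c=[d["fovy"],d["cx"],d["cy"]])
E
```

```text
at [0.4741 0.2964 0.1965] yaw 2.6867 zdir [-2.e-04 -2.e-04 -1.e+00] q [ 0.559  0.109  0.199  1.661 -0.     1.014] turn/row -0.02
[[0.0004, -0.0001, -0.0004], [0.0004, -0.0001, -0.0004], [0.0004, -0.0001, -0.0004], [0.0004, -0.0001, -0.0004], [0.0004, -0.0001, -0.0004], [0.0004, -0.0001, -0.0004], [0.0004, -0.0001, -0.0004], [0.0004, -0.0001, -0.0004]]
{'fovy': 65.70646984690485, 'cx': 325.3306594799438, 'cy': 239.88545772168527, 'hand_eye': array([[ 1.02397651e-04, -9.47453036e-01, -3.19894879e-01,
         8.16708825e-02],
       [ 9.99999508e-01,  4.12731246e-04, -9.02314762e-04,
         7.93829319e-04],
       [ 9.86931473e-04, -3.19894629e-01,  9.47452612e-01,
        -1.76675045e-01],
       [ 0.00000000e+00,  0.00000000e+00,  0.00000000e+00,
         1.00000000e+00]])}
```

View pics/w1.png

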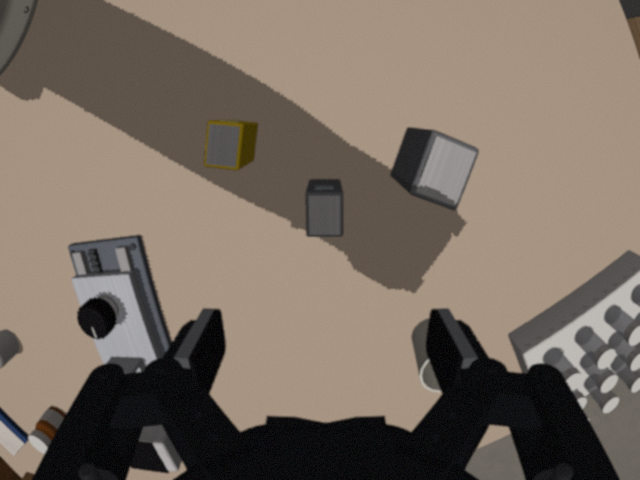

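The wrist view shows the cell's steel top with corners near (306,193), (342,192), (343,236) and (307,236). The big grey block and the yellow one are clear of it.

```bash
cat >> h.py <<'E'
def wrist_at_z(f,u,v,z):
    w=np.load(f); fov,cx,cy=w["c"]; F=240/np.tan(np.radians(fov)/2)
    a=np.array([u-cx,v-cy]); r=np.hypot(*a); t=r/F; k=np.r_[a/r*np.sin(t),np.cos(t)]
    T=w["T"]; Q=Rq(w["q"]); o=Q.apply(T[:3,3])+w["p"]; k=Q.apply(T[:3,:3]@k)
    return o+k*(z-o[2])/k[2]
E
python3 - <<'E'
from h import *
C=np.array([wrist_at_z("w1.npz",u,v,.07)[:2] for u,v in [(306,193),(342,192),(343,236.5),(307,236.5)]])
print(C,C.mean(0),[np.linalg.norm(C[i]-C[(i+1)%4]) for i in range(4)],np.arctan2(*(C[2]-C[1])[::-1]),np.arctan2(*(C[3]-C[0])[::-1]))
p=C.mean(0)
plan([*p,.0263],-0.452+np.pi,8)
E
```

```text
[[0.44887172 0.29140637]
 [0.46124352 0.31863585]
 [0.4967589  0.30276209]
 [0.4831849  0.27497441]] [0.47251476 0.29694468] [np.float64(0.02990828374624417), np.float64(0.03890139773206764), np.float64(0.030925864720031886), np.float64(0.038044760734965724)] -0.4203181317554942 -0.4466109856534551
at [0.4757 0.3012 0.1936] yaw 2.6962 zdir [-2.2e-03  3.0e-04 -1.0e+00] q [5.640e-01 1.190e-01 2.050e-01 1.658e+00 1.000e-03 1.009e+00] turn/row 0.05
[[0.0001, -0.0006, 0.0209], [0.0001, -0.0006, 0.0209], [0.0001, -0.0006, 0.0209], [0.0001, -0.0006, 0.0209], [0.0001, -0.0006, 0.0209], [0.0001, -0.0006, 0.0209], [0.0001, -0.0006, 0.0209], [0.0001, -0.0006, 0.0209]]
```

Call:
{"fn": "carry_out", "kwargs": {"linear": [[0,-0.002,0.02],[0,-0.002,0.028],[0,0,0.028],[0,0,0.028],[0,0,0.028],[0,0,0.02],[0,0,0.013],[0,0,0]], "turn": [0,0,0,0,0,0,0,0]}}

```text
time_s: 3.15
ee_pos: [0.4715, 0.2906, 0.0311]
ee_rot: [-0.001, 0.228, 0.974, -0.001]
wrist_force: [0.3, 0.1, -0.1]
gripper_width: 0.997
```

```bash
python3 -c "
from h import *
plan([.472,.297,.0263],-0.446+np.pi,1)"
```

```text
at [0.4715 0.2906 0.0311] yaw 2.6811 zdir [-1.4e-03 -9.0e-04 -1.0e+00] q [ 0.552  0.098 -0.132  1.342 -0.     1.013] turn/row -0.83
[[0.0024, 0.006, 0.0048]]
```

Call:
{"fn": "carry_out", "kwargs": {"linear": [[0.002,0.005,0.004],[0,0,0],[0,0,0]], "turn": [-0.8,0,0]}}

```text
time_s: 3.52
ee_pos: [0.4726, 0.2965, 0.0283]
ee_rot: [0.0, 0.221, 0.975, 0.0]
wrist_force: [-0.3, -0.4, -0.4]
gripper_width: 0.996
```

Call:
{"fn": "carry_out", "kwargs": {"linear": [[0,0,0],[0,0,0],[0,0,0],[0,0,0],[0,0,0],[0,0,0],[0,0,0],[0,0,0]], "turn": [0,0,0,0,0,0,0,0], "claw": 0, "squeeze": 40}}

```text
time_s: 4.53
ee_pos: [0.4726, 0.2963, 0.0282]
ee_rot: [0.0, 0.221, 0.975, 0.0]
wrist_force: [-0.5, -0.7, 5.5]
gripper_width: 0.357
```

Call:
{"fn": "carry_out", "kwargs": {"linear": [[0,0,-0.02],[0,0,-0.03],[0,0,-0.03],[0,0,-0.03],[0,0,-0.02],[0,0,-0.01],[0,0,0],[0,0,0]], "turn": [0,0,0,0,0,0,0,0]}}

```text
time_s: 5.52
ee_pos: [0.472, 0.2962, 0.1666]
ee_rot: [-0.001, 0.221, 0.975, -0.001]
wrist_force: [-0.2, 0.1, -2.0]
gripper_width: 0.359
```

```bash
python3 - <<'E'
from h import *
from rig import arm,get_image
plan([.5590,-.0216,.17],-0.354+np.pi,16)
s=arm.get_state();print(s["wrist_force"],s["gripper_width"])
d=get_image("wrist"); im=d.pop("image"); cv2.imwrite("pics/w2.png",im); np.savez("w2.npz",p=s["ee_pos"],q=s["ee_rot"],T=d["hand_eye"],c=[d["fovy"],d["cx"],d["cy"]])
E
```

```text
at [0.472  0.2962 0.1666] yaw 2.6952 zdir [-1.5e-03 -9.0e-04 -1.0e+00] q [0.56  0.097 0.128 1.604 0.    1.007] turn/row -0.33
[[-0.0135, -0.0156, -0.0002], [-0.0134, -0.0156, -0.0002], [-0.0133, -0.0157, -0.0002], [-0.0132, -0.0158, -0.0002], [-0.0131, -0.0159, -0.0002], [-0.013, -0.0159, -0.0002], [-0.0129, -0.016, -0.0002], [-0.0128, -0.0161, -0.0002]]
[[-0.0127, -0.0162, -0.0002], [-0.0127, -0.0162, -0.0002], [-0.0126, -0.0163, -0.0002], [-0.0125, -0.0164, -0.0002], [-0.0124, -0.0165, -0.0002], [-0.0123, -0.0165, -0.0002], [-0.0122, -0.0166, -0.0002], [-0.0121, -0.0167, -0.0002]]
[-0.22486683  0.05786144 -1.97537622] 0.35929503058168777
```

View pics/w2.png

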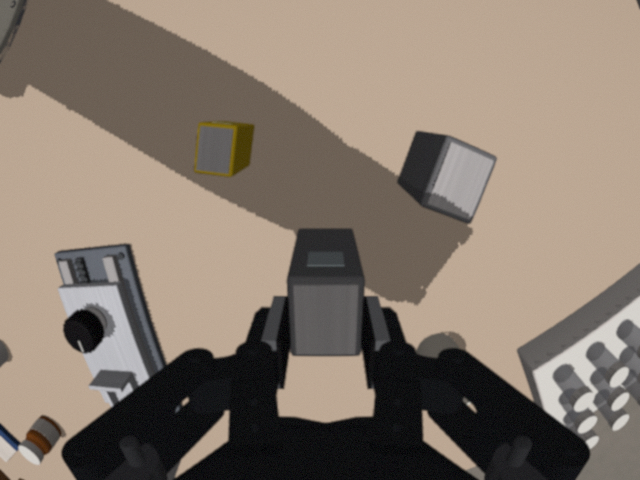

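The cell is held square between the pads, with its top corners near (290,277), (362,276), (362,354) and (291,354). Next is a waypoint beside the nest for a closer look at it.

```bash
python3 - <<'E'
from h import *
C=np.array([wrist_at_z("w2.npz",u,v,.2084)[:2] for u,v in [(290,277),(362,276),(362,354),(291,354)]])
m=C.mean(0);print(C,m,[np.linalg.norm(C[i]-C[(i+1)%4]) for i in range(4)])
w=np.load("w2.npz");print("cell in tool",Rq(w["q"]).inv().apply(np.r_[m,.2084]-w["p"]))
plan([.59,.063,.17],-.354+np.pi,8)
E
```

```text
[[0.44782408 0.29290036]
 [0.45980016 0.31901023]
 [0.49509739 0.30398479]
 [0.4815042  0.27550235]] [0.47105646 0.29784943] [np.float64(0.028725456073166396), np.float64(0.038362192736151046), np.float64(0.03155985138541831), np.float64(0.03790833312133267)]
cell in tool [ 0.00164801  0.00105246 -0.04179651]
at [0.472  0.2961 0.1666] yaw 2.6952 zdir [-1.5e-03 -9.0e-04 -1.0e+00] q [0.56  0.097 0.128 1.604 0.    1.007] turn/row -0.66
[[-0.0259, -0.0199, -0.0004], [-0.0257, -0.0202, -0.0004], [-0.0254, -0.0205, -0.0004], [-0.0252, -0.0208, -0.0004], [-0.0249, -0.0211, -0.0004], [-0.0247, -0.0214, -0.0004], [-0.0244, -0.0217, -0.0004], [-0.0242, -0.0219, -0.0004]]
```

Call:
{"fn": "carry_out", "kwargs": {"linear": [[-0.026,-0.02,0],[-0.0255,-0.02,0],[-0.0255,-0.0205,0],[-0.025,-0.021,0],[-0.025,-0.021,0],[-0.0245,-0.0215,0],[-0.0245,-0.0215,0],[-0.024,-0.022,0]], "turn": [-0.65,-0.65,-0.65,-0.65,-0.65,-0.65,-0.65,-0.65]}}

```text
time_s: 6.58
ee_pos: [0.59, 0.0623, 0.167]
ee_rot: [-0.001, 0.177, 0.984, -0.0]
wrist_force: [0.0, 0.7, -1.8]
gripper_width: 0.355
```

Call:
{"fn": "carry_out", "kwargs": {"linear": [[0,0,0],[0,0,0],[0,0,0]], "turn": [0,0,0]}}

```text
time_s: 6.95
ee_pos: [0.5895, 0.064, 0.1677]
ee_rot: [-0.0, 0.176, 0.984, 0.0]
wrist_force: [0.2, -0.9, -1.6]
gripper_width: 0.36
```

```bash
python3 - <<'E'
from h import *
from rig import arm,get_image
plan([.5590,-.0216,.17],-0.354+np.pi,8)
s=arm.get_state()
d=get_image("wrist"); im=d.pop("image"); cv2.imwrite("pics/w3.png",im); np.savez("w3.npz",p=s["ee_pos"],q=s["ee_rot"],T=d["hand_eye"],c=[d["fovy"],d["cx"],d["cy"]])
cv2.imwrite("pics/w3c.png",cv2.resize(im[180:480,0:400],None,fx=2,fy=2,interpolation=cv2.INTER_CUBIC))
E
```

```text
at [0.5895 0.064  0.1677] yaw 2.7868 zdir [-3.e-04  1.e-04 -1.e+00] q [0.108 0.183 0.226 1.614 0.    0.463] turn/row -0.01
[[-0.0001, -0.0114, -0.0003], [-0.0001, -0.0114, -0.0003], [-0.0001, -0.0114, -0.0003], [-0.0001, -0.0114, -0.0003], [-0.0001, -0.0114, -0.0003], [-0.0001, -0.0114, -0.0003], [-0.0001, -0.0114, -0.0003], [-0.0001, -0.0114, -0.0003]]
```

View pics/w3c.png

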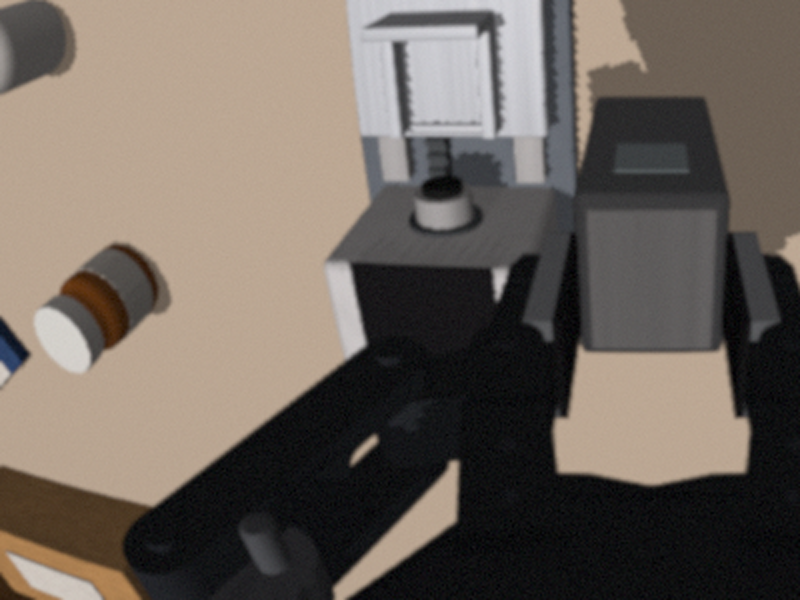

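```bash
python3 - <<'E'
import cv2
im=cv2.imread("pics/w3.png")
cv2.imwrite("pics/w3n.png",cv2.resize(im[180:280,165:295],None,fx=6,fy=6,interpolation=cv2.INTER_CUBIC))
E
```

```text
(no output)
```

View pics/w3n.png

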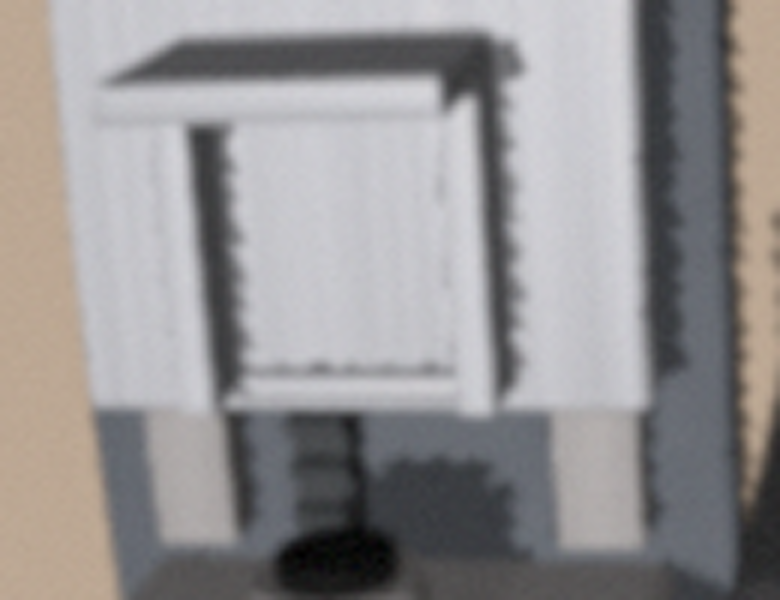

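```bash
python3 - <<'E'
from h import *
P=lambda x,y,z:wrist_at_z("w3.npz",165+x/6-.42,180+y/6-.42,z)[:2]
yw=-.354; S=np.array([[np.cos(yw),np.sin(yw)],[-np.sin(yw),np.cos(yw)]]); n0=np.array([.559,-.0216])
for nm,x,y,z in [("LinF",214,410,.048),("RinF",458,412,.048),("RoutF",493,414,.048),("LinRear",190,128,.048),("RearL",97,122,.068),("RearR",440,114,.068),("lipRearL",250,378,.038),("lipRearR",452,376,.038),("carL",93,409,.034),("carR",652,407,.034)]:
    p=P(x,y,z); print(nm,p.round(4),"stage rel nest",(S@(p-n0)).round(4))
# cell in the same picture
C=np.array([wrist_at_z("w3.npz",u/2-.25,180+v/2-.25,.1677+.0418)[:2] for u,v in [(578,206),(726,206),(722,349),(582,349)]])
w=np.load("w3.npz");m=C.mean(0);print(Rq(w["q"]).inv().apply(np.r_[m,.2095]-w["p"]),[np.linalg.norm(C[i]-C[(i+1)%4]) for i in range(4)])
E
```

```text
LinF [ 0.5756 -0.0481] stage rel nest [ 0.0248 -0.0191]
RinF [ 0.5888 -0.013 ] stage rel nest [0.0249 0.0184]
RoutF [ 0.5908 -0.0083] stage rel nest [0.0252 0.0235]
LinRear [ 0.5361 -0.0327] stage rel nest [-0.0176 -0.0184]
RearL [ 0.5288 -0.0364] stage rel nest [-0.0232 -0.0244]
RearR [0.5455 0.0087] stage rel nest [-0.0231  0.0237]
lipRearL [ 0.5751 -0.045 ] stage rel nest [ 0.0233 -0.0164]
lipRearR [ 0.5858 -0.0151] stage rel nest [0.0229 0.0154]
carL [ 0.5714 -0.074 ] stage rel nest [ 0.0298 -0.0448]
carR [0.6018 0.0102] stage rel nest [0.0291 0.0447]
[ 0.00012042  0.00078931 -0.04175653] [np.float64(0.029742481586665266), np.float64(0.035505395068027926), np.float64(0.031135234481361875), np.float64(0.035508670316306584)]
```

The nest measured from close agrees with the top view to within 0.5 mm, so I'm moving over it.

Call:
{"fn": "carry_out", "kwargs": {"linear": [[0,-0.008,0],[0,-0.016,0],[0,-0.02,0],[0,-0.02,0],[0,-0.016,0],[0,-0.012,0],[0,0,0],[0,0,0]], "turn": [0,0,0,0,0,0,0,0]}}

```text
time_s: 8.0
ee_pos: [0.5579, -0.0227, 0.1678]
ee_rot: [0.0, 0.177, 0.984, 0.0]
wrist_force: [0.3, 0.4, -2.1]
gripper_width: 0.353
```

```bash
python3 -c "
from h import *
plan([.5595,-.0226,.0700],-0.354+np.pi,1)"
```

```text
at [ 0.5579 -0.0227  0.1678] yaw 2.786 zdir [ 1.e-04  2.e-04 -1.e+00] q [-0.041  0.098  0.131  1.604  0.     0.315] turn/row -0.09
[[-0.0014, 0.0007, 0.0978]]
```

Call:
{"fn": "carry_out", "kwargs": {"linear": [[-0.001,0.0005,0.01],[0,0,0.016],[0,0,0.016],[0,0,0.012],[0,0,0.008],[0,0,0],[0,0,0],[0,0,0]], "turn": [0,0,0,0,0,0,0,0]}}

```text
time_s: 9.0
ee_pos: [0.5593, -0.0229, 0.1065]
ee_rot: [0.0, 0.177, 0.984, 0.0]
wrist_force: [0.5, 0.0, -2.1]
gripper_width: 0.358
```

```bash
python3 -c "
from h import *
plan([.5595,-.0226,.0700],-0.354+np.pi,1)"
```

```text
at [ 0.5593 -0.0229  0.1065] yaw 2.7859 zdir [ 0.001 -0.    -1.   ] q [-0.041  0.094  0.009  1.485  0.     0.315] turn/row -0.09
[[-0.0001, 0.0003, 0.0365]]
```

Call:
{"fn": "carry_out", "kwargs": {"linear": [[0,0,0.008],[0,0,0.008],[0,0,0.008],[0,0,0.008],[0,0,0.004],[0,0,0],[0,0,0],[0,0,0]], "turn": [0,0,0,0,0,0,0,0]}}

```text
time_s: 10.0
ee_pos: [0.5591, -0.0228, 0.0702]
ee_rot: [0.0, 0.177, 0.984, 0.0]
wrist_force: [-0.5, 0.4, -1.7]
gripper_width: 0.36
```

Call:
{"fn": "carry_out", "kwargs": {"linear": [[0,0,0.002],[0,0,0.002],[0,0,0.002],[0,0,0.001],[0,0,0],[0,0,0]], "turn": [0,0,0,0,0,0]}}

```text
time_s: 10.75
ee_pos: [0.559, -0.0229, 0.0629]
ee_rot: [0.0, 0.177, 0.984, -0.0]
wrist_force: [-0.5, 0.1, -2.5]
gripper_width: 0.36
```

Call:
{"fn": "carry_out", "kwargs": {"linear": [[0,0,0.001],[0,0,0],[0,0,0]], "turn": [0,0,0]}}

```text
time_s: 11.12
ee_pos: [0.5591, -0.0228, 0.0622]
ee_rot: [0.0, 0.177, 0.984, 0.0]
wrist_force: [-0.8, -0.7, 1.2]
gripper_width: 0.362
```

Call:
{"fn": "carry_out", "kwargs": {"linear": [[0,0,0.001],[0,0,0],[0,0,0]], "turn": [0,0,0]}}

```text
time_s: 11.5
ee_pos: [0.5593, -0.0229, 0.0621]
ee_rot: [0.001, 0.177, 0.984, 0.0]
wrist_force: [-1.9, -0.6, 7.6]
gripper_width: 0.36
```

Call:
{"fn": "carry_out", "kwargs": {"linear": [[0,0,0],[0,0,0],[0,0,0],[0,0,0],[0,0,0],[0,0,0],[0,0,0],[0,0,0]], "turn": [0,0,0,0,0,0,0,0], "claw": 1}}

```text
time_s: 12.5
ee_pos: [0.5589, -0.0228, 0.0609]
ee_rot: [-0.0, 0.177, 0.984, -0.0]
wrist_force: [-0.2, 0.2, -0.0]
gripper_width: 0.997
```

Call:
{"fn": "carry_out", "kwargs": {"linear": [[0,0,-0.01],[0,0,-0.02],[0,0,-0.03],[0,0,-0.03],[0,0,-0.02],[0,0,-0.01],[0,0,0],[0,0,0]], "turn": [0,0,0,0,0,0,0,0]}}

```text
time_s: 13.5
ee_pos: [0.5587, -0.0228, 0.18]
ee_rot: [-0.001, 0.177, 0.984, -0.0]
wrist_force: [0.2, 0.7, 0.3]
gripper_width: 0.998
```

```bash
python3 - <<'E'
from h import *
from rig import arm,get_image
s=arm.get_state()
plan([.465,.0135,.14],.7,8)
d=get_image("wrist"); im=d.pop("image"); cv2.imwrite("pics/w4.png",im); np.savez("w4.npz",p=s["ee_pos"],q=s["ee_rot"],T=d["hand_eye"],c=[d["fovy"],d["cx"],d["cy"]])
t=get_image("side")["image"]
o=np.zeros((600,800,3),np.uint8)
o[:480,:640]=im; cv2.imwrite("pics/w4.png",im)
cv2.imwrite("pics/s4.png",cv2.resize(t[215:330,235:435],None,fx=4,fy=4,interpolation=cv2.INTER_CUBIC))
E
```

```text
at [ 0.5587 -0.0228  0.18  ] yaw 2.7859 zdir [-0.0012  0.     -1.    ] q [-0.041  0.105  0.162  1.63  -0.     0.315] turn/row 14.94
[[0.0126, 0.0002, 0.005], [0.0122, -0.0031, 0.005], [0.011, -0.0061, 0.005], [0.009, -0.0087, 0.005], [0.0065, -0.0108, 0.005], [0.0035, -0.0121, 0.005], [0.0003, -0.0126, 0.005], [-0.003, -0.0122, 0.005]]
```

View pics/w4.png

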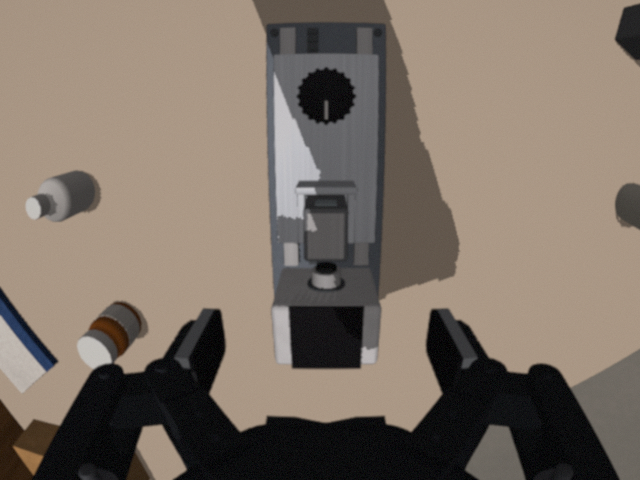

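The cell stands upright in the nest at (326,230), the knob centre is at (326,96) and the seal is ahead at (326,266). Nothing has been disturbed.

```bash
python3 - <<'E'
from h import *
k=wrist_at_z("w4.npz",326,96,.074);print("knob",k)
print("cell top",np.mean([wrist_at_z("w4.npz",u,v,.104) for u,v in [(305,208),(348,208),(346,261),(306,261)]],0))
a=-.354;ax=np.array([np.cos(a),np.sin(a)]);n=np.array([.559,-.0216]);print(n-.1*ax)
plan([.4652,.0133,.11],4.586,16)
E
```

```text
knob [0.46600215 0.01253327 0.074     ]
cell top [ 0.55902392 -0.02179472  0.104     ]
[0.46520064 0.01306525]
at [ 0.5586 -0.0228  0.18  ] yaw 2.7859 zdir [-1.4e-03  1.0e-04 -1.0e+00] q [-0.041  0.105  0.162  1.63   0.     0.315] turn/row -6.45
[[0.0063, 0.0001, 0.0044], [0.0062, 0.0008, 0.0044], [0.0061, 0.0015, 0.0044], [0.0059, 0.0022, 0.0044], [0.0056, 0.0028, 0.0044], [0.0052, 0.0034, 0.0044], [0.0048, 0.004, 0.0044], [0.0044, 0.0045, 0.0044]]
[[0.0038, 0.005, 0.0044], [0.0032, 0.0054, 0.0044], [0.0026, 0.0057, 0.0044], [0.002, 0.0059, 0.0044], [0.0013, 0.0061, 0.0044], [0.0006, 0.0062, 0.0044], [-0.0001, 0.0063, 0.0044], [-0.0008, 0.0062, 0.0044]]
```

Call:
{"fn": "carry_out", "kwargs": {"linear": [[0.0063,0,0],[0.0062,0.0008,0],[0.0061,0.0015,0],[0.0059,0.0022,0],[0.0056,0.0028,0],[0.0052,0.0034,0],[0.0048,0.004,0],[0.0044,0.0045,0]], "turn": [-6.5,-6.5,-6.5,-6.5,-6.5,-6.5,-6.5,-6.5], "claw": 0.8}}

```text
time_s: 14.6
ee_pos: [0.5116, -0.0048, 0.1802]
ee_rot: [-0.0, -0.274, 0.962, 0.0]
wrist_force: [0.2, -0.2, -0.5]
gripper_width: 0.802
```

Call:
{"fn": "carry_out", "kwargs": {"linear": [[0.0038,0.005,0],[0.0032,0.0054,0],[0.0026,0.0057,0.01],[0.002,0.006,0.02],[0.0013,0.006,0.02],[0.0006,0.006,0.02],[0,0.006,0],[-0.001,0.006,0]], "turn": [-6.5,-6.5,-6.5,-6.5,-6.5,-6.5,-6.5,-6.5]}}

```text
time_s: 15.6
ee_pos: [0.4652, 0.0126, 0.11]
ee_rot: [-0.001, -0.668, 0.744, 0.0]
wrist_force: [-0.1, 0.1, -0.2]
gripper_width: 0.799
```

Call:
{"fn": "carry_out", "kwargs": {"linear": [[0,0,0],[0,0,0]], "turn": [0,0]}}

```text
time_s: 15.85
ee_pos: [0.466, 0.0125, 0.1107]
ee_rot: [-0.0, -0.666, 0.746, 0.0]
wrist_force: [-0.1, 0.0, 0.7]
gripper_width: 0.802
```

```bash
python3 - <<'E'
from h import *
from rig import arm
s=arm.get_state();print(s["moment"],s["wrist_force"],s["gripper_width"])
plan([.4655,.0130,.0423],4.586,8)
E
```

```text
[ 0.03049674  0.02758982 -0.02656687] [-0.13136765  0.0398676   0.65795402] 0.801760625182137
at [0.466  0.0125 0.1107] yaw -1.6845 zdir [-2.e-04 -1.e-04 -1.e+00] q [ 0.027 -0.129 -0.202  1.497 -0.    -1.43 ] turn/row 0.09
[[-0.0001, 0.0001, 0.0085], [-0.0001, 0.0001, 0.0085], [-0.0001, 0.0001, 0.0085], [-0.0001, 0.0001, 0.0085], [-0.0001, 0.0001, 0.0085], [-0.0001, 0.0001, 0.0085], [-0.0001, 0.0001, 0.0085], [-0.0001, 0.0001, 0.0085]]
```

Call:
{"fn": "carry_out", "kwargs": {"linear": [[0,0,0.008],[0,0,0.012],[0,0,0.016],[0,0,0.014],[0,0,0.01],[0,0,0.008],[0,0,0],[0,0,0]], "turn": [0,0,0,0,0,0,0,0]}}

```text
time_s: 16.85
ee_pos: [0.4662, 0.0126, 0.0433]
ee_rot: [0.0, -0.667, 0.745, -0.0]
wrist_force: [-1.2, 0.1, 0.9]
gripper_width: 0.804
```

Call:
{"fn": "carry_out", "kwargs": {"linear": [[0,0,0],[0,0,0],[0,0,0],[0,0,0],[0,0,0],[0,0,0],[0,0,0]], "turn": [0,0,0,0,0,0,0], "claw": 0, "squeeze": 60}}

```text
time_s: 17.73
ee_pos: [0.4659, 0.0126, 0.0429]
ee_rot: [-0.0, -0.667, 0.745, 0.0]
wrist_force: [-0.6, 0.0, -0.1]
gripper_width: -0.003
```

```bash
cat >> h.py <<'E'
def rep():
    from rig import arm
    s=arm.get_state(); ax=np.array([np.cos(-.354),np.sin(-.354),0]); ay=np.array([-ax[1],ax[0],0])
    x=Rq(s["ee_rot"]).apply([1,0,0]); d=np.array(s["ee_pos"])-[.4655,.0130,.0423]
    f=s["wrist_force"]
    print("t",round(s["time_s"],2),"yaw",round(np.degrees(np.arctan2(x[1],x[0])),2),"dx,dy,dz mm",(1e3*np.array([d@ax,d@ay,d[2]])).round(2),"F ax,ay,z",np.round([f@ax,f@ay,f[2]],1),"mom",np.round(s["moment"],3),"q6",round(s["qpos"][5],3),"w",round(s["gripper_width"],3),"tau6",round(s["tau"][5],3))
E
python3 -c "
from h import *;rep()"
```

```text
t 17.73 yaw -96.38 dx,dy,dz mm [ 0.53 -0.24  0.58] F ax,ay,z [-0.5 -0.2 -0.1] mom [ 0.078  0.052 -0.003] q6 -1.433 w -0.003 tau6 -0.0
```

The gripper closed completely without meeting the knob, so I'm looking before doing anything else.

```bash
python3 - <<'E'
from h import *
from rig import arm,get_image
a=get_image("side")["image"]; b=get_image("wrist")["image"]; t=get_image("top")["image"]
o=np.zeros((600,800,3),np.uint8)
o[:300,:400]=cv2.resize(a[190:340,230:430],None,fx=2,fy=2,interpolation=cv2.INTER_CUBIC)
o[:300,400:]=cv2.resize(b,(400,300))
o[300:,:400]=cv2.resize(t[150:310,250:410],(400,300),interpolation=cv2.INTER_CUBIC)
cv2.imwrite("pics/m5.png",o)
E
```

```text
(no output)
```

View pics/m5.png

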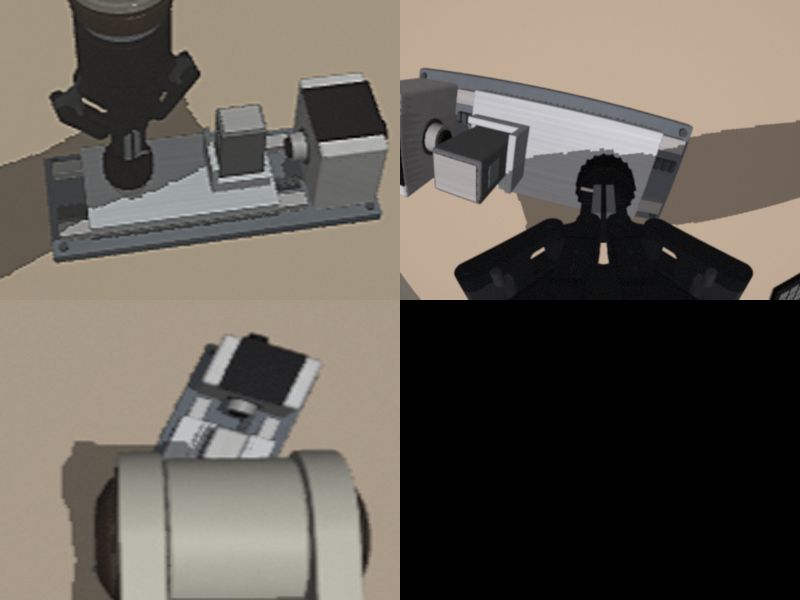

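```bash
python3 - <<'E'
from h import *
from rig import arm,get_image
rep()
w=np.load("w1.npz");T=w["T"];fov,cx,cy=w["c"];F=240/np.tan(np.radians(fov)/2)
for z in (0,-.01,-.0187,-.031):
    c=T[:3,:3].T@(np.array([0,0,z])-T[:3,3]); r=np.hypot(*c[:2]);t=np.arctan2(r,c[2]); px=c[:2]/r*t*F+[cx,cy]; print(z,px, "in m5",400+px[0]*.625,px[1]*.625)
s=arm.get_state()["ee_pos"]
for z in (.043,.053,.062,.074): print(z,(proj(SIDE,[*s[:2],z])-[230,190])*2)
d=get_image("wrist")["image"]; a=get_image("side")["image"]
o=np.zeros((500,800,3),np.uint8)
o[:,:400]=cv2.resize(d[230:355,275:375],(400,500),interpolation=cv2.INTER_CUBIC)
o[:,400:]=cv2.resize(a[235:297,270:320],(400,500),interpolation=cv2.INTER_CUBIC)
cv2.imwrite("pics/m6.png",cv2.convertScaleAbs(o,alpha=2.2,beta=10))
E
```

```text
t 17.88 yaw -96.38 dx,dy,dz mm [ 0.56 -0.23  0.6 ] F ax,ay,z [1.2 0.2 0.4] mom [0.019 0.002 0.033] q6 -1.432 w 0.001 tau6 -0.0
0 [324.12957292 279.79556131] in m5 602.5809830728397 174.87222581608535
-0.01 [324.05019701 288.1979385 ] in m5 602.531373128505 180.1237115632714
-0.0187 [323.97487816 296.19854009] in m5 602.48429885303 185.1240875537527
-0.031 [323.85703596 308.77103019] in m5 602.410647474145 192.9818938668202
0.043 [129.81395681 173.59469944]
0.053 [129.48561852 166.99532686]
0.062 [129.18574349 160.96804598]
0.074 [128.77931237 152.79906144]
```

View pics/m6.png

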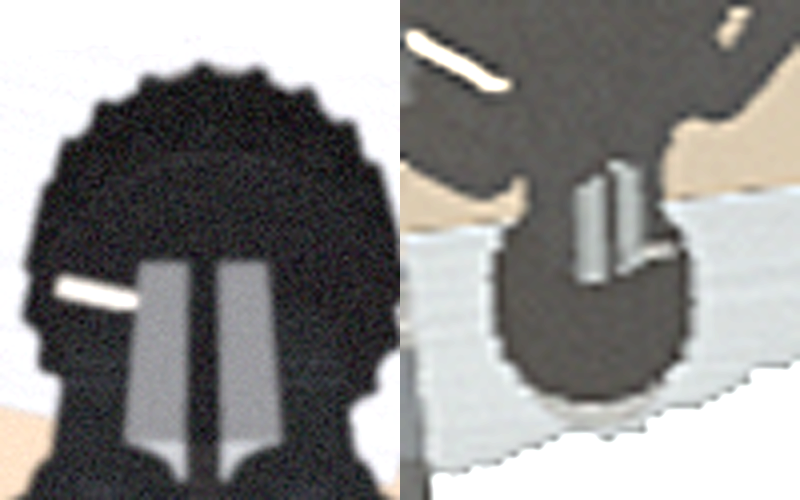

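```bash
python3 - <<'E'
from h import *
w=np.load("w1.npz");T=w["T"];fov,cx,cy=w["c"];F=240/np.tan(np.radians(fov)/2)
for p in [(0.021,0,-.031),(0.021,0,-.019),(.021,0,-.005),(.021,0,.007),(0,0,-.031),(0,0,-.019),(0,.021,-.031),(0,.021,-.019),(0,.006,0),(0.011,.006,0),(-.011,.006,0),(.011,.006,-.031),(-.011,.006,-.031)]:
    c=T[:3,:3].T@(np.array(p)-T[:3,3]); r=np.hypot(*c[:2]);t=np.arctan2(r,c[2]); px=c[:2]/r*t*F+[cx,cy]; print(p,((px-[275,230])*4).round(0))
E
```

```text
(0.021, 0, -0.031) [195. 142.]
(0.021, 0, -0.019) [196. 102.]
(0.021, 0, -0.005) [196.  60.]
(0.021, 0, 0.007) [197.  30.]
(0, 0, -0.031) [195. 315.]
(0, 0, -0.019) [196. 266.]
(0, 0.021, -0.031) [383. 314.]
(0, 0.021, -0.019) [372. 265.]
(0, 0.006, 0) [242. 199.]
(0.011, 0.006, 0) [243. 121.]
(-0.011, 0.006, 0) [242. 274.]
(0.011, 0.006, -0.031) [250. 227.]
(-0.011, 0.006, -0.031) [248. 398.]
```

```bash
python3 - <<'E'
from h import *
w=np.load("w1.npz");T=w["T"];fov,cx,cy=w["c"];F=240/np.tan(np.radians(fov)/2)
for p in [(0.011,-.0425,-.013),(-0.011,-.0425,-.013),(.011,-.0425,-.025),(-.011,-.0425,-.025),(.011,-.0425,-.04),(-.011,-.0425,-.04),(.011,-.016,-.004),(-.011,-.016,-.004),(.011,-.016,-.03),(-.011,-.016,-.03)]:
    c=T[:3,:3].T@(np.array(p)-T[:3,3]); r=np.hypot(*c[:2]);t=np.arctan2(r,c[2]); px=c[:2]/r*t*F+[cx,cy]; print(p,px.round(0))
E
```

```text
(0.011, -0.0425, -0.013) [237. 270.]
(-0.011, -0.0425, -0.013) [241. 309.]
(0.011, -0.0425, -0.025) [231. 280.]
(-0.011, -0.0425, -0.025) [236. 321.]
(0.011, -0.0425, -0.04) [223. 295.]
(-0.011, -0.0425, -0.04) [229. 338.]
(0.011, -0.016, -0.004) [292. 263.]
(-0.011, -0.016, -0.004) [294. 302.]
(0.011, -0.016, -0.03) [287. 286.]
(-0.011, -0.016, -0.03) [289. 328.]
```

Both cameras show the finger ends about 35 mm behind the reported TCP. The jaws therefore closed just above the knob's top, and the cell was gripped only near its top. I'll open, go 26 mm lower and watch the force.

Call:
{"fn": "carry_out", "kwargs": {"linear": [[0,0,0],[0,0,0],[0,0,0],[0,0,0],[0,0,0],[0,0,0],[0,0,0]], "turn": [0,0,0,0,0,0,0], "claw": 0.8}}

```text
time_s: 18.85
ee_pos: [0.4659, 0.0126, 0.0429]
ee_rot: [0.0, -0.667, 0.745, -0.0]
wrist_force: [0.3, -0.9, -0.6]
gripper_width: 0.8
```

Call:
{"fn": "carry_out", "kwargs": {"linear": [[-0.0005,0.0005,0.004],[0,0,0.005],[0,0,0.005],[0,0,0.005],[0,0,0.005],[0,0,0.002],[0,0,0],[0,0,0]], "turn": [0,0,0,0,0,0,0,0]}}

```text
time_s: 19.85
ee_pos: [0.4656, 0.0131, 0.0171]
ee_rot: [0.0, -0.667, 0.745, -0.0]
wrist_force: [0.3, -0.5, -0.4]
gripper_width: 0.8
```

Call:
{"fn": "carry_out", "kwargs": {"linear": [[0,0,0],[0,0,0],[0,0,0],[0,0,0],[0,0,0],[0,0,0],[0,0,0]], "turn": [0,0,0,0,0,0,0], "claw": 0, "squeeze": 60}}

```text
time_s: 20.72
ee_pos: [0.4646, 0.0133, 0.0176]
ee_rot: [-0.0, -0.667, 0.745, 0.001]
wrist_force: [-7.1, 1.3, 9.6]
gripper_width: 0.471
```

```bash
python3 -c "
from h import *;rep()"
```

```text
t 20.73 yaw -96.39 dx,dy,dz mm [-9.100e-01 -1.000e-02 -2.473e+01] F ax,ay,z [-7.1 -1.2  9.6] mom [ 0.208  1.598 -0.15 ] q6 -1.431 w 0.471 tau6 -0.154
```

```bash
cat >> h.py <<'E'
def wind(n,deg,ex=0,ey=0,yaw=None):
    """rows for n turns of deg; ex,ey: correction in mm along stage x,y in first row"""
    from rig import arm
    x=Rq(arm.get_state()["ee_rot"]).apply([1,0,0]); y=np.arctan2(x[1],x[0]) if yaw is None else np.radians(yaw)
    L=[]
    for i in range(n):
        st=np.array([12*np.radians(deg)+(ex if i==0 else 0),ey if i==0 else 0])
        a=y-np.radians(deg*(i+0.0))+.354
        L.append([round(v*1e-3,5) for v in (st@[np.cos(a),np.sin(a)],st@[np.sin(a),-np.cos(a)])]+[0])
    print(L)
E
python3 -c "
from h import *;wind(7,4,-.8)"
```

```text
[[np.float64(1e-05), np.float64(-4e-05), 0], [np.float64(0.00014), np.float64(-0.00083), 0], [np.float64(9e-05), np.float64(-0.00083), 0], [np.float64(3e-05), np.float64(-0.00084), 0], [np.float64(-3e-05), np.float64(-0.00084), 0], [np.float64(-9e-05), np.float64(-0.00083), 0], [np.float64(-0.00015), np.float64(-0.00082), 0]]
```

Call:
{"fn": "carry_out", "kwargs": {"linear": [[0,0,-0.0003],[0.0001,-0.0008,0],[0.0001,-0.0008,0],[0,-0.0008,0],[0,-0.0008,0],[-0.0001,-0.0008,0],[-0.0002,-0.0008,0],[0,0,0]], "turn": [4,4,4,4,4,4,4,0]}}

```text
time_s: 21.72
ee_pos: [0.4705, 0.0112, 0.0176]
ee_rot: [0.0, -0.467, 0.884, -0.001]
wrist_force: [-0.2, -2.7, 3.6]
gripper_width: 0.478
```

```bash
sed -i 's/L.append(\[round(v\*1e-3,5)/L.append([round(float(v)*1e-3,5)/' h.py; python3 -c "
from h import *;rep();wind(8,4)"
```

```text
t 21.73 yaw -124.38 dx,dy,dz mm [  5.31   0.05 -24.65] F ax,ay,z [ 0.8 -2.6  3.6] mom [-0.605 -0.034 -0.228] q6 -0.947 w 0.478 tau6 0.292
[[-0.0002, -0.00081, 0], [-0.00026, -0.0008, 0], [-0.00032, -0.00078, 0], [-0.00037, -0.00075, 0], [-0.00042, -0.00072, 0], [-0.00047, -0.00069, 0], [-0.00052, -0.00066, 0], [-0.00056, -0.00062, 0]]
```

```bash
python3 -c "
from h import *;wind(8,5)"
```

```text
[[-0.00026, -0.00102, 0], [-0.00034, -0.00099, 0], [-0.00043, -0.00096, 0], [-0.00051, -0.00092, 0], [-0.00059, -0.00087, 0], [-0.00066, -0.00081, 0], [-0.00073, -0.00075, 0], [-0.00079, -0.00069, 0]]
```

Call:
{"fn": "carry_out", "kwargs": {"linear": [[-0.0003,-0.001,0],[-0.0003,-0.001,0],[-0.0004,-0.001,0],[-0.0005,-0.0009,0],[-0.0006,-0.0009,0],[-0.0007,-0.0008,0],[-0.0007,-0.0008,0],[0,0,0]], "turn": [5,5,5,5,5,5,5,0]}}

```text
time_s: 22.72
ee_pos: [0.4778, 0.0083, 0.0177]
ee_rot: [0.001, -0.179, 0.984, -0.001]
wrist_force: [2.8, -4.5, 3.1]
gripper_width: 0.473
```

```bash
python3 -c "
from h import *;rep();wind(8,2);wind(8,3)"
```

```text
t 22.73 yaw -159.38 dx,dy,dz mm [ 13.14  -0.2  -24.63] F ax,ay,z [ 4.1 -3.3  3.1] mom [-0.878 -0.346 -0.239] q6 -0.342 w 0.473 tau6 0.302
[[-0.00032, -0.00027, 0], [-0.00033, -0.00026, 0], [-0.00033, -0.00025, 0], [-0.00034, -0.00024, 0], [-0.00035, -0.00023, 0], [-0.00036, -0.00022, 0], [-0.00037, -0.0002, 0], [-0.00037, -0.00019, 0]]
[[-0.00047, -0.00041, 0], [-0.0005, -0.00039, 0], [-0.00052, -0.00036, 0], [-0.00053, -0.00033, 0], [-0.00055, -0.0003, 0], [-0.00057, -0.00027, 0], [-0.00058, -0.00024, 0], [-0.00059, -0.00021, 0]]
```

```bash
python3 - <<'E'
from h import *
from rig import get_image
a=get_image("side")["image"]; x0,y0=330,220
cv2.imwrite("pics/s7.png",cv2.resize(a[y0:y0+75,x0:x0+100],(800,600),interpolation=cv2.INTER_CUBIC))
ax=np.array([np.cos(.354),-np.sin(.354),0]);ay=np.array([np.sin(.354),np.cos(.354),0]);o=np.array([.559,-.0216,0])-.025*ax
f=lambda x,y,z:((proj(SIDE,o+x*ax+y*ay+[0,0,z])-[x0,y0]+.5)*8-.5).round(0)
for c in (.0382-.0025,.0382,.0382+.0025): print("cell front, y-side bottom/top",c,f(c+.02,-.016,.054),f(c+.02,-.016,.104),f(c+.02,-.016,.034),"rear top",f(c-.02,-.016,.104))
for x in (.063,.067,.071,.075,.087): print("seal near edge/top",x,f(x,-.0095,.054),f(x,0,.0635),f(x,-.013,.054))
E
```

```text
cell front, y-side bottom/top 0.035699999999999996 [305. 412.] [322. 274.] [299. 465.] rear top [140. 296.]
cell front, y-side bottom/top 0.0382 [316. 411.] [333. 272.] [310. 463.] rear top [151. 295.]
cell front, y-side bottom/top 0.0407 [327. 409.] [344. 271.] [320. 462.] rear top [162. 293.]
seal near edge/top 0.063 [331. 385.] [325. 326.] [334. 398.]
seal near edge/top 0.067 [348. 383.] [342. 324.] [352. 395.]
seal near edge/top 0.071 [365. 381.] [359. 322.] [369. 393.]
seal near edge/top 0.075 [383. 379.] [377. 320.] [386. 391.]
seal near edge/top 0.087 [435. 372.] [429. 313.] [438. 384.]
```

View pics/s7.png

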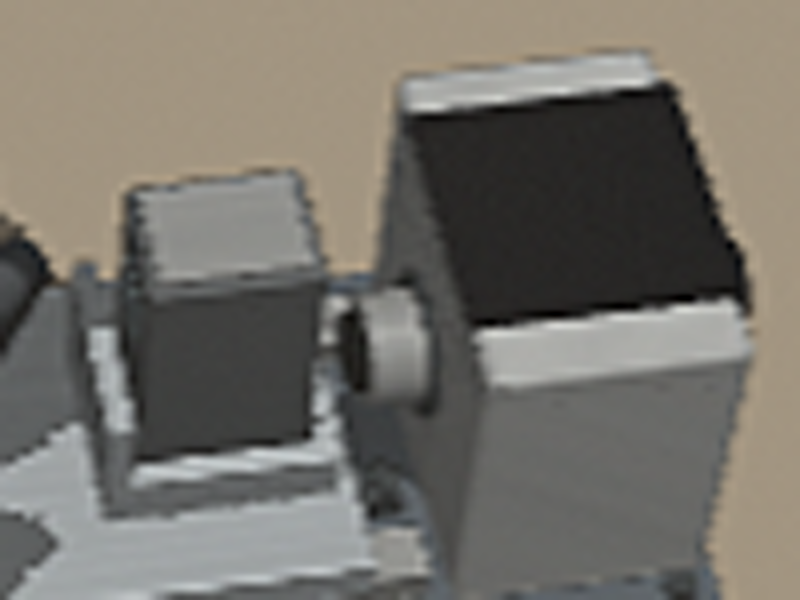

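The side view shows the cell front edge at x≈325 and the seal's black tip at x≈340. That leaves a gap of about 10 mm, so I can wind 7 mm more before feeling for contact.

```bash
python3 -c "
from h import *;wind(7,5,.35)"
```

```text
[[-0.00106, -0.00092, 0], [-0.00085, -0.00061, 0], [-0.0009, -0.00054, 0], [-0.00094, -0.00046, 0], [-0.00098, -0.00037, 0], [-0.00101, -0.00029, 0], [-0.00103, -0.0002, 0]]
```

Call:
{"fn": "carry_out", "kwargs": {"linear": [[-0.001,-0.0009,0],[-0.0009,-0.0006,0],[-0.0009,-0.0005,0],[-0.0009,-0.0005,0],[-0.001,-0.0004,0],[-0.001,-0.0003,0],[-0.001,-0.0002,0],[0,0,0]], "turn": [5,5,5,5,5,5,5,0]}}

```text
time_s: 23.78
ee_pos: [0.4847, 0.0052, 0.0177]
ee_rot: [0.001, 0.125, 0.992, -0.001]
wrist_force: [1.0, -7.1, 3.6]
gripper_width: 0.472
```

```bash
python3 -c "
from h import *;rep();wind(4,1);wind(4,2)"
```

```text
t 23.77 yaw 165.6 dx,dy,dz mm [ 20.7   -0.67 -24.62] F ax,ay,z [ 3.4 -6.3  3.6] mom [-1.274 -0.204 -0.233] q6 0.263 w 0.472 tau6 0.299
[[-0.00021, -2e-05, 0], [-0.00021, -2e-05, 0], [-0.00021, -1e-05, 0], [-0.00021, -1e-05, 0]]
[[-0.00042, -4e-05, 0], [-0.00042, -3e-05, 0], [-0.00042, -1e-05, 0], [-0.00042, 0.0, 0]]
```

Call:
{"fn": "carry_out", "kwargs": {"linear": [[-0.0008,-0.0006,0],[-0.0004,0,0],[-0.0004,0,0],[0,0,0]], "turn": [2,2,2,0]}}

```text
time_s: 24.28
ee_pos: [0.4858, 0.0047, 0.0177]
ee_rot: [0.0, 0.177, 0.984, -0.0]
wrist_force: [-0.1, -5.8, 5.4]
gripper_width: 0.471
```

```bash
python3 -c "
from h import *;rep()"
```

```text
t 24.27 yaw 159.59 dx,dy,dz mm [ 21.93  -0.76 -24.65] F ax,ay,z [ 2.  -5.5  5.4] mom [-0.993  0.041 -0.062] q6 0.367 w 0.471 tau6 0.18
```

Call:
{"fn": "carry_out", "kwargs": {"linear": [[-0.0004,0,0],[-0.0004,0,0],[0,0,0]], "turn": [2,2,0]}}

```text
time_s: 24.65
ee_pos: [0.4866, 0.0044, 0.0176]
ee_rot: [0.001, 0.211, 0.977, -0.0]
wrist_force: [-1.1, -6.1, 4.2]
gripper_width: 0.47
```

```bash
python3 -c "
from h import *;rep()"
```

```text
t 24.65 yaw 155.59 dx,dy,dz mm [ 22.76  -0.81 -24.65] F ax,ay,z [ 1.1 -6.1  4.2] mom [-1.114  0.044  0.011] q6 0.436 w 0.47 tau6 0.17
```

Call:
{"fn": "carry_out", "kwargs": {"linear": [[-0.0004,-0.0004,0],[-0.0004,0,0]], "turn": [2,2]}}

```text
time_s: 24.9
ee_pos: [0.4873, 0.004, 0.0176]
ee_rot: [0.001, 0.246, 0.969, -0.0]
wrist_force: [0.6, -4.3, 5.2]
gripper_width: 0.467
```

```bash
python3 -c "
from h import *;rep()"
```

```text
t 24.9 yaw 151.52 dx,dy,dz mm [ 23.6   -0.9  -24.65] F ax,ay,z [ 2.  -3.8  5.2] mom [-0.868 -0.19   0.274] q6 0.505 w 0.467 tau6 -0.184
```

Call:
{"fn": "carry_out", "kwargs": {"linear": [[-0.0004,0,0]], "turn": [2]}}

```text
time_s: 25.02
ee_pos: [0.4877, 0.0038, 0.0176]
ee_rot: [0.001, 0.263, 0.965, -0.0]
wrist_force: [1.4, -4.7, 5.3]
gripper_width: 0.471
```

```bash
python3 -c "
from h import *;rep()"
```

```text
t 25.02 yaw 149.53 dx,dy,dz mm [ 23.97  -0.92 -24.66] F ax,ay,z [ 2.9 -4.   5.3] mom [-0.779 -0.156  0.321] q6 0.54 w 0.471 tau6 -0.136
```

Call:
{"fn": "carry_out", "kwargs": {"linear": [[-0.0006,0,0]], "turn": [2]}}

```text
time_s: 25.15
ee_pos: [0.4881, 0.0036, 0.0177]
ee_rot: [0.001, 0.28, 0.96, 0.0]
wrist_force: [-0.3, -2.7, 7.2]
gripper_width: 0.47
```

```bash
python3 -c "
from h import *;rep()"
```

```text
t 25.15 yaw 147.53 dx,dy,dz mm [ 24.44  -0.95 -24.64] F ax,ay,z [ 0.7 -2.6  7.2] mom [-0.614 -0.018  0.287] q6 0.574 w 0.47 tau6 -0.149
```

Call:
{"fn": "carry_out", "kwargs": {"linear": [[-0.0004,0.0001,0]], "turn": [2]}}

```text
time_s: 25.28
ee_pos: [0.4884, 0.0035, 0.0176]
ee_rot: [0.0, 0.296, 0.955, 0.0]
wrist_force: [0.2, -4.1, 6.3]
gripper_width: 0.472
```

```bash
python3 -c "
from h import *;rep()"
```

```text
t 25.27 yaw 145.53 dx,dy,dz mm [ 24.81  -0.97 -24.65] F ax,ay,z [ 1.6 -3.8  6.3] mom [-0.737 -0.003  0.31 ] q6 0.609 w 0.472 tau6 -0.152
```

Call:
{"fn": "carry_out", "kwargs": {"linear": [[-0.0004,0.0001,0]], "turn": [2]}}

```text
time_s: 25.4
ee_pos: [0.4888, 0.0033, 0.0176]
ee_rot: [0.0, 0.313, 0.95, -0.0]
wrist_force: [-1.0, -3.0, 5.9]
gripper_width: 0.473
```

```bash
python3 -c "
from h import *;rep()"
```

```text
t 25.4 yaw 143.53 dx,dy,dz mm [ 25.22  -1.02 -24.67] F ax,ay,z [ 0.1 -3.2  5.9] mom [-0.739 -0.041  0.274] q6 0.644 w 0.473 tau6 -0.149
```

Call:
{"fn": "carry_out", "kwargs": {"linear": [[-0.0004,0.0001,0]], "turn": [2]}}

```text
time_s: 25.52
ee_pos: [0.4892, 0.0031, 0.0176]
ee_rot: [0.0, 0.329, 0.944, -0.0]
wrist_force: [-0.4, -3.8, 6.3]
gripper_width: 0.47
```

```bash
python3 -c "
from h import *;rep()"
```

```text
t 25.52 yaw 141.53 dx,dy,dz mm [ 25.62  -1.06 -24.67] F ax,ay,z [ 1.  -3.7  6.3] mom [-0.761 -0.02   0.322] q6 0.678 w 0.47 tau6 -0.149
```

Call:
{"fn": "carry_out", "kwargs": {"linear": [[-0.0004,0.0001,0]], "turn": [2]}}

```text
time_s: 25.65
ee_pos: [0.4895, 0.003, 0.0176]
ee_rot: [0.0, 0.346, 0.938, -0.0]
wrist_force: [0.1, -2.9, 5.9]
gripper_width: 0.466
```

```bash
python3 -c "
from h import *;rep()"
```

```text
t 25.65 yaw 139.53 dx,dy,dz mm [ 26.02  -1.08 -24.67] F ax,ay,z [ 1.1 -2.7  5.9] mom [-0.715 -0.024  0.336] q6 0.713 w 0.466 tau6 -0.149
```

Call:
{"fn": "carry_out", "kwargs": {"linear": [[-0.0004,0.0002,0]], "turn": [2]}}

```text
time_s: 25.78
ee_pos: [0.4899, 0.0028, 0.0176]
ee_rot: [0.0, 0.362, 0.932, -0.0]
wrist_force: [0.1, -4.5, 6.1]
gripper_width: 0.467
```

```bash
python3 -c "
from h import *;rep()"
```

```text
t 25.77 yaw 137.53 dx,dy,dz mm [ 26.47  -1.1  -24.66] F ax,ay,z [ 1.7 -4.2  6.1] mom [-0.912  0.084  0.376] q6 0.747 w 0.467 tau6 -0.154
```

Call:
{"fn": "carry_out", "kwargs": {"linear": [[-0.0004,0.0002,0]], "turn": [2]}}

```text
time_s: 25.9
ee_pos: [0.4903, 0.0026, 0.0176]
ee_rot: [0.0, 0.378, 0.926, -0.0]
wrist_force: [-0.5, -5.0, 7.0]
gripper_width: 0.47
```

```bash
python3 -c "
from h import *;rep()"
```

```text
t 25.9 yaw 135.53 dx,dy,dz mm [ 26.86  -1.14 -24.69] F ax,ay,z [ 1.3 -4.9  7. ] mom [-0.865  0.101  0.362] q6 0.782 w 0.47 tau6 -0.127
```

Call:
{"fn": "carry_out", "kwargs": {"linear": [[-0.0002,0.0001,0]], "turn": [1]}}

```text
time_s: 26.02
ee_pos: [0.4905, 0.0025, 0.0176]
ee_rot: [0.0, 0.386, 0.922, -0.0]
wrist_force: [-1.6, -3.6, 7.1]
gripper_width: 0.469
```

```bash
python3 -c "
from h import *;rep()"
```

```text
t 26.02 yaw 134.55 dx,dy,dz mm [ 27.04  -1.15 -24.67] F ax,ay,z [-0.3 -3.9  7.1] mom [-0.912  0.205  0.384] q6 0.799 w 0.469 tau6 0.225
```

Call:
{"fn": "carry_out", "kwargs": {"linear": [[-0.0002,0.0001,0]], "turn": [1]}}

```text
time_s: 26.15
ee_pos: [0.4906, 0.0025, 0.0176]
ee_rot: [0.0, 0.394, 0.919, -0.0]
wrist_force: [-0.7, -5.1, 7.3]
gripper_width: 0.469
```

```bash
python3 -c "
from h import *;rep()"
```

```text
t 26.15 yaw 133.56 dx,dy,dz mm [ 27.21  -1.16 -24.71] F ax,ay,z [ 1.1 -5.1  7.3] mom [-0.922  0.134  0.335] q6 0.816 w 0.469 tau6 0.129
```

I'll check the force by backing off 6° and rewinding, sampling the torque in both directions.

Call:
{"fn": "carry_out", "kwargs": {"linear": [[0.0002,-0.0007,0],[0.0004,-0.0002,0]], "turn": [-2,-2]}}

```text
time_s: 26.4
ee_pos: [0.49, 0.0027, 0.0176]
ee_rot: [0.001, 0.361, 0.932, 0.0]
wrist_force: [1.2, -2.2, 5.1]
gripper_width: 0.469
```

```bash
python3 -c "
from h import *;rep()"
```

```text
t 26.4 yaw 137.63 dx,dy,dz mm [ 26.52  -1.14 -24.66] F ax,ay,z [ 1.9 -1.7  5.1] mom [-0.265 -0.273 -0.225] q6 0.745 w 0.469 tau6 0.237
```

Call:
{"fn": "carry_out", "kwargs": {"linear": [[0.0004,-0.0002,0]], "turn": [-2]}}

```text
time_s: 26.52
ee_pos: [0.4896, 0.0029, 0.0177]
ee_rot: [0.001, 0.345, 0.939, 0.0]
wrist_force: [1.1, -1.6, 5.3]
gripper_width: 0.472
```

```bash
python3 -c "
from h import *;rep()"
```

```text
t 26.52 yaw 139.63 dx,dy,dz mm [ 26.1   -1.12 -24.64] F ax,ay,z [ 1.6 -1.2  5.3] mom [-0.24  -0.351 -0.281] q6 0.71 w 0.472 tau6 0.212
```

Call:
{"fn": "carry_out", "kwargs": {"linear": [[0.0004,-0.0002,0]], "turn": [-2]}}

```text
time_s: 26.65
ee_pos: [0.4892, 0.0031, 0.0177]
ee_rot: [0.001, 0.328, 0.945, 0.001]
wrist_force: [2.8, -0.1, 4.5]
gripper_width: 0.468
```

```bash
python3 -c "
from h import *;rep()"
```

```text
t 26.65 yaw 141.65 dx,dy,dz mm [ 25.7   -1.07 -24.63] F ax,ay,z [2.7 0.9 4.5] mom [-0.116 -0.378 -0.26 ] q6 0.675 w 0.468 tau6 0.241
```

Call:
{"fn": "carry_out", "kwargs": {"linear": [[-0.0002,0.0001,0],[-0.0004,0.0002,0]], "turn": [2,2]}}

```text
time_s: 26.9
ee_pos: [0.4899, 0.0028, 0.0176]
ee_rot: [0.001, 0.362, 0.932, 0.0]
wrist_force: [3.3, -2.2, 5.5]
gripper_width: 0.471
```

```bash
python3 -c "
from h import *;rep()"
```

```text
t 26.9 yaw 137.5 dx,dy,dz mm [ 26.46  -1.11 -24.66] F ax,ay,z [ 3.9 -0.9  5.5] mom [-0.337 -0.543  0.374] q6 0.747 w 0.471 tau6 -0.166
```

Call:
{"fn": "carry_out", "kwargs": {"linear": [[-0.0004,0.0002,0]], "turn": [2]}}

```text
time_s: 27.02
ee_pos: [0.4903, 0.0026, 0.0176]
ee_rot: [0.001, 0.379, 0.926, 0.0]
wrist_force: [1.4, -2.2, 5.7]
gripper_width: 0.474
```

```bash
python3 -c "
from h import *;rep()"
```

```text
t 27.02 yaw 135.49 dx,dy,dz mm [ 26.85  -1.16 -24.65] F ax,ay,z [ 2.1 -1.6  5.7] mom [-0.318 -0.519  0.337] q6 0.782 w 0.474 tau6 -0.107
```

Call:
{"fn": "carry_out", "kwargs": {"linear": [[-0.0004,0.0002,0]], "turn": [2]}}

```text
time_s: 27.15
ee_pos: [0.4907, 0.0024, 0.0176]
ee_rot: [0.001, 0.395, 0.919, 0.0]
wrist_force: [3.5, -1.7, 5.4]
gripper_width: 0.474
```

```bash
python3 -c "
from h import *;rep()"
```

```text
t 27.15 yaw 133.49 dx,dy,dz mm [ 27.26  -1.2  -24.66] F ax,ay,z [ 3.9 -0.3  5.4] mom [-0.402 -0.434  0.35 ] q6 0.817 w 0.474 tau6 -0.081
```

```bash
python3 - <<'E'
from h import *
from rig import get_image
g=lambda a:cv2.cvtColor(a,cv2.COLOR_BGR2GRAY).astype(float)
rep()
N=np.mean([g(get_image("side")["image"]) for _ in range(6)],0); np.save("now.npy",N)
rep()
A=g(cv2.imread("pics/side0.png"))
B=g(cv2.resize(cv2.imread("pics/s7.png"),(100,75),interpolation=cv2.INTER_AREA))
np.set_printoptions(linewidth=200)
print(np.arange(368,392))
for n,I in (("t0",A[:,:]),("now",N)):
    print(n); print(I[256:270:2,368:392].round().astype(int))
print("s7");print(B[36:50:2,38:62].round().astype(int))
E
```

```text
t 27.15 yaw 133.49 dx,dy,dz mm [ 27.26  -1.2  -24.66] F ax,ay,z [ 3.9 -0.3  5.4] mom [-0.402 -0.434  0.35 ] q6 0.817 w 0.474 tau6 -0.081
t 27.45 yaw 133.53 dx,dy,dz mm [ 27.28  -1.22 -24.68] F ax,ay,z [ 2.7 -0.9  6.6] mom [-0.364 -0.465  0.082] q6 0.816 w 0.468 tau6 0.036
[368 369 370 371 372 373 374 375 376 377 378 379 380 381 382 383 384 385 386 387 388 389 390 391]
t0
[[ 82  81  80  81  70  62  71  82  81  84 112 116 118  83  52  65  73  72  63  45  35  36  36  37]
 [133 133 134 137 147 108  56 112 131 128 126 126 129 137  95  57  67  72  73  60  42  36  36  37]
 [134 136 140 108  46  27  32  83 132 140 137 140 141 148 100  56  66  66  68  71  48  21  18  12]
 [140 141 156 123  58  30  33  30 127 152 144 141 141 142 148 102  55  73  71  67  66 121 150 159]
 [ 76  76  78  73  47  29  36  35  99 129 131 128 126 126 131  88  52  66  72  69  67  83 130 150]
 [ 80  89  90  96  69  32  33  27  76 110 118 114 112 112 115  81  50  69  70  71  68  61  99 135]
 [ 89  89  90  91  98  66  26  29  67  93  96  91  89  89  91  62  47  67  74  72  73  66  63 105]]
now
[[ 62  62  62  62  62  63  5
[... 662 characters left out ...]
4]]
s7
[[ 61  57  60  85  86  76  81  93  92  95 118 125 121  88  60  70  80  79  68  49  38  39  39  40]
 [ 60  61 107 150 159 111  66 117 145 141 139 141 145 147 102  66  73  80  81  66  45  38  40  40]
 [ 61  60 101 101  56  28  34  88 142 156 153 154 158 160 113  67  71  74  76  76  52  29  29  29]
 [ 60  68 142 134  64  31  32  40 134 167 160 157 157 159 161 110  65  78  78  73  78 126 165 181]
 [ 61  63  79  79  52  31  33  40 104 142 147 141 140 142 142  99  60  71  80  76  74  90 140 165]
 [ 61  94  93  93  73  36  31  34  81 120 129 126 124 125 125  89  59  74  78  78  74  70 107 150]
 [ 56 108 144 124 100  68  30  32  73 102 106 102  99  99  97  69  53  72  81  82  81  73  78 112]]
```

```bash
python3 - <<'E'
from h import *
ax=np.array([np.cos(.354),-np.sin(.354),0]);ay=np.array([np.sin(.354),np.cos(.354),0]);o=np.array([.559,-.0216,0])-.025*ax
P=lambda x,y,z:proj(SIDE,o+np.multiply.outer(x,ax)+np.multiply.outer(y,ay)+np.multiply.outer(z,[0,0,1]))
def left(x,row,r=.0095):
    t=np.linspace(0,2*np.pi,4000); p=P(0*t+x,r*np.cos(t),.054+r*np.sin(t)); m=abs(p[:,1]-row)<.15
    return p[m,0].min() if m.any() else np.nan
def cell(x,row):
    z=np.linspace(.034,.104,3000);p=P(0*z+x,0*z-.016,z);return np.interp(-row,-p[::-1,1][::1][::-1],p[:,0]) if 0 else p[np.argmin(abs(p[:,1]-row)),0]
g=lambda a:cv2.cvtColor(a,cv2.COLOR_BGR2GRAY).astype(float)
A=g(cv2.imread("pics/side0.png"));N=np.load("now.npy")
B=g(cv2.resize(cv2.imread("pics/s7.png"),(100,75),interpolation=cv2.INTER_AREA))
for row in (258,259,260,261,262,263,264,265,266,267,268):
    r=A[row]; bg=r[368:371].mean(); j=[c for c in range(370,377) if r[c]<(bg+30)/2]
    e=j[0]-1+(r[j[0]-1]-(bg+30)/2)/(r[j[0]-1]-r[j[0]]) if j else np.nan
    # pixel centre coordinates
    tip=[.0665+(e-left(.0665,row))/.541e3]
    n=N[row]; f=(63-n[375])/33; en=375.5-f
    b=B[row-220]; cb=60; bgb=b[372-330-1] if 0 else b[41]; k=[c for c in range(37,44) if b[c]>80][0]; eb=330+k-1+(80-b[k-1])/(b[k]-b[k-1])
    print(row,"tip edge",round(e,2),"tip x",np.round(tip,4),"now",n[374:377].round(),"edge",round(en,2),"front x",round(.067+(en-cell(.067,row))/.541e3,4),"s7 edge",round(eb,2),round(.057+(eb-cell(.057,row))/.541e3,4))
E
```

```text
258 tip edge 373.51 tip x [0.0713] now [63. 60. 82.] edge 375.41 front x 0.0668 s7 edge 369.41 0.0559
259 tip edge 371.74 tip x [0.0688] now [63. 58. 80.] edge 375.35 front x 0.0669 s7 edge 369.4 0.0561
260 tip edge 371.4 tip x [0.0683] now [ 62.  56. 108.] edge 375.28 front x 0.0671 s7 edge 369.49 0.0565
261 tip edge 371.41 tip x [0.0683] now [ 62.  52. 105.] edge 375.17 front x 0.0671 s7 edge 369.27 0.0563
262 tip edge 371.54 tip x [0.0684] now [ 61.  52. 143.] edge 375.15 front x 0.0673 s7 edge 369.16 0.0563Traceback (most recent call last):
  File "<stdin>", line 18, in <module>
IndexError: list index out of range
```

Vision and torque both suggest the cell is against the rear wall with light pressing, roughly 4 to 9 N. A slightly deeper probe, still well under 20 N, should sharpen that.

Call:
{"fn": "carry_out", "kwargs": {"linear": [[-0.0002,0.0001,0],[-0.0004,0.0002,0]], "turn": [0,2]}}

```text
time_s: 27.7
ee_pos: [0.491, 0.0023, 0.0176]
ee_rot: [0.0, 0.411, 0.912, 0.0]
wrist_force: [0.7, -1.4, 7.7]
gripper_width: 0.466
```

```bash
python3 -c "
from h import *;rep()"
```

```text
t 27.7 yaw 131.52 dx,dy,dz mm [ 27.67  -1.21 -24.67] F ax,ay,z [ 1.1 -1.1  7.7] mom [-0.254 -0.216  0.399] q6 0.851 w 0.466 tau6 -0.279
```

Call:
{"fn": "carry_out", "kwargs": {"linear": [[-0.0002,0.0001,0]], "turn": [1]}}

```text
time_s: 27.82
ee_pos: [0.4912, 0.0022, 0.0176]
ee_rot: [0.0, 0.418, 0.908, 0.0]
wrist_force: [-0.1, -2.1, 8.0]
gripper_width: 0.471
```

```bash
python3 -c "
from h import *;rep()"
```

```text
t 27.82 yaw 130.52 dx,dy,dz mm [ 27.84  -1.22 -24.69] F ax,ay,z [ 0.6 -2.   8. ] mom [-0.309 -0.232  0.392] q6 0.868 w 0.471 tau6 0.278
```

Torque at 132–133° gives about 9–10 N and the position model gives about 10–11 N, so I'm releasing here.

Call:
{"fn": "carry_out", "kwargs": {"linear": [[0,0,0],[0,0,0],[0,0,0],[0,0,0],[0,0,0],[0,0,0],[0,0,0],[0,0,0]], "turn": [0,0,0,0,0,0,0,0], "claw": 0.85}}

```text
time_s: 28.82
ee_pos: [0.4909, 0.0021, 0.0172]
ee_rot: [0.0, 0.418, 0.909, 0.0]
wrist_force: [-0.7, 0.3, -0.2]
gripper_width: 0.85
```

```bash
python3 -c "
from h import *;rep()"
```

```text
t 28.82 yaw 130.62 dx,dy,dz mm [ 27.61  -1.45 -25.09] F ax,ay,z [-0.7  0.  -0.2] mom [0.051 0.019 0.002] q6 0.866 w 0.85 tau6 0.0
```

Call:
{"fn": "carry_out", "kwargs": {"linear": [[0,0,-0.005],[0,0,-0.01],[0,0,-0.02],[0,0,-0.03],[0,0,-0.03],[0,0,-0.02],[0,0,-0.01],[0,0,0]], "turn": [0,0,0,0,0,0,0,0]}}

```text
time_s: 29.82
ee_pos: [0.4912, 0.0021, 0.1427]
ee_rot: [0.0, 0.418, 0.909, 0.0]
wrist_force: [-0.3, -0.0, -0.5]
gripper_width: 0.846
```

```bash
python3 - <<'E'
from h import *
from rig import get_image
rep()
g=lambda a:cv2.cvtColor(a,cv2.COLOR_BGR2GRAY).astype(float)
L=[get_image("side")["image"] for _ in range(4)]
N=np.mean([g(a) for a in L],0); O=np.load("now.npy")
for r in (258,260,262,264,266): print(O[r,368:380].round().astype(int),N[r,368:380].round().astype(int))
t=get_image("top")["image"]
o=np.zeros((600,800,3),np.uint8); o[:300,:400]=cv2.resize(L[-1][220:295,330:430],(400,300),interpolation=cv2.INTER_CUBIC)
o[:300,400:]=cv2.resize(L[-1],(400,300),interpolation=cv2.INTER_AREA)
o[300:,:400]=cv2.resize(t,(400,300),interpolation=cv2.INTER_AREA)
o[300:,400:]=cv2.resize(L[-1][200:335,250:430],(400,300),interpolation=cv2.INTER_CUBIC)
cv2.imwrite("pics/end.png",o)
E
```

```text
t 29.82 yaw 130.62 dx,dy,dz mm [ 27.9   -1.33 100.42] F ax,ay,z [-0.3 -0.1 -0.5] mom [-0.041  0.035 -0.023] q6 0.866 w 0.846 tau6 -0.0
[ 61  64  64  63  63  63  63  60  82 128 142 140] [ 59  62  62  62  62  62  62  60  66 122 140 136]
[ 64  64  64  64  64  64  62  56 108 148 154 152] [ 62  63  62  62  62  62  62  57  61 130 152 150]
[ 64  64  64  64  63  63  61  52 143 168 160 156] [ 63  62  63  62  62  62  61  54 113 154 158 152]
[ 63  62  63  64  63  63  62  52 108 142 145 140] [ 62  62  62  62  61  62  60  54 107 140 142 137]
[ 63  63  63  63  63  63  64  43  79 120 128 125] [ 62  62  61  62  61  61  61  48  79 118 125 122]
```

View pics/end.png

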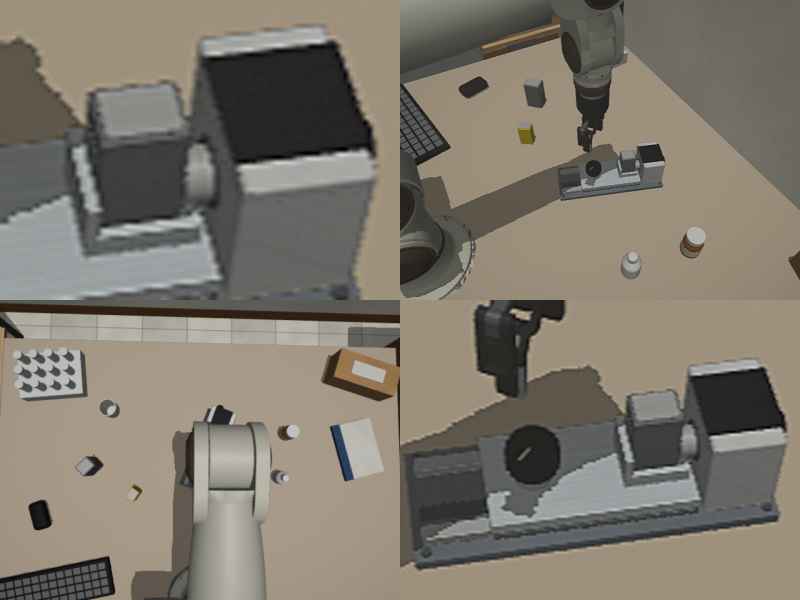

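The cell sits upright against the seal, moved about 0.5 mm with the last 3° of winding (so it is on the rear wall), and the gripper is clear. The bottles and beaker look unmoved.

```bash
python3 -c "
from rig import arm; print(arm.job_done())"
```

```text
the job is handed in; nothing more can be done
None
```

The cell is upright in the nest and pressed on the seal with an estimated 10 N. The carriage was wound forward about 27.9 mm (133° of knob), then I let go of the knob, raised the gripper clear and handed the job in at about 30 s. `arm.job_done()` reports no verdict.

**Final checks:**
- **Force:** the winding torque at the end suggests about 9 N, and the contact angle fitted from the torque readings suggests about 11 N. My estimate is 10 ± 3 N, inside the required 4.5 to 14 N.
- **Cell:** it moved with the carriage over the last 3° of winding, so it is against the nest's rear wall. It looks upright and still in the side picture.
- **Gripper and bystanders:** the wrist force is about zero and the gripper is clear. Both bottles and the beaker look unmoved.

**What disagreed or went wrong:**
- **Fingers shorter than reported:** they appeared to end about 35 mm short of the given TCP. The first close on the knob missed above it, so I went 26 mm lower and gripped it. The cell had also been held only near its top, but it lifted and seated without trouble.
- **Torque noise:** single readings scattered by about 2 N, and some at 128–130° suggested only 2 to 4 N. I backed off a few degrees, rewound and probed slightly deeper to settle on the estimate above.
- **Picture-only position:** measuring the cell front and seal tip from the side camera alone put them just short of touching. I put that down to an offset of about 2 mm in that view.

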